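# Set the glass angle vice to 40 degrees and load the tall blank

### The job

Get the angle vice ready for bevelling: turn its dial until the scale reads 40 degrees against the index line, then throw the clamp lever fully across to lock it. Then take the tall, narrow glass blank from the wooden rack, lower it on end into the slot between the vice jaws, about centred, and let go only when it stands on the slot floor (do not drop it in). The dial must still read 40 at the end; leave the low blank, the marker and the bottle where they are.

Things in the scene. Friction and masses are not known exactly. Their poses are not given: they have to be found in the camera images.
- dial (a joint): Reading of the vice's round aluminium dial (150 mm across, face 37 mm above the table), in rad: 40 degrees = 0.698. Grows as the dial turns anticlockwise seen from above; range -0.1 to 2.2, starts at 57 to 109 degrees. Stiff (0.25 N m), stays where left; its axis is vertical. Turn it by the jaw block in its middle.
- zero_mark (a point): Zero mark at the dial's rim (turns with it), the long black mark with a black dot at its inner end. From it the scale runs clockwise, seen from above, to 120 degrees: a long mark every 10 degrees, a short one every 5, no figures. It lies in line with the slot.
- index (a point): Index line: short black line, pointing at the dial's axis, on a small aluminium block just outside the dial's rim, level with its face, on the side far from the robot (the base's +x). Fixed. The mark facing it is the reading.
- jaws (a point): Centre of the dark steel jaw block on the dial's axis, half-way up, 55 mm above the table. 70 mm long (x, towards the zero mark), 35 mm wide (y), from the dial's face (37 mm above the table) up to 74 mm; part of the dial. Grip it from above across the 35 mm to turn the dial.
- slot_floor (a point): Centre of the floor of the slot in the jaw block, on the dial's axis, 42 mm above the table. The slot is 11 mm wide, 32 mm deep (mouth 74 mm above the table, flared over the top 5 mm), 70 mm long, open at both ends. x: along the slot, to the zero mark (turns with the dial); y: across; z: up.
- clamp (a joint): Clamp lever beside the dial on the base's -y side: steel rod (10 mm thick), 80 mm from pivot to the centre of a black 26 mm ball. In rad: 0 = open, leaning 0.5 rad to the base's -x (to the robot); 1.0 = fully across, leaning 0.5 rad to +x. Starts at 0, stays where left, about 1 N at the ball moves it. It does not really hold the dial, its stiffness does.
- clamp_tip (a point): Centre of the clamp lever's ball (moves with the lever), 117 mm above the table when open; the pivot then lies 38 mm further along the base's +x and 70 mm lower. The lever's housing is 70 x 50 mm, its top 50 mm above the table, with a round hub to 60 mm.
- vice: Fixed grey base plate of the vice, 200 x 290 mm (x -100 to 100, y -200 to 90 mm), 25 mm thick. Origin on the dial's axis at table height; x: towards the index line, away from the robot; y: left; z: up. The lever's pivot is at (0, -150, 47) mm.
- blank_center (a point): Centre of the tall glass blank: white opaque glass, 8 mm thick (x axis), 70 mm wide (y axis), 120 mm tall (z axis), about 0.17 kg. It stands on end in one of the two rack slots, its bottom 8 mm above the table and its middle 68 mm above; pinch it from above across the 8 mm. The low blank may be in either slot.
- low_center (a point): Centre of the other glass blank, same white glass, 8 mm thick (x), 100 mm wide (y), 70 mm tall (z), standing in the other rack slot. Leave it.
- rack: Fixed wooden rack 160 x 100 mm, floor 8 mm thick, slot walls up to 38 mm above the table. Origin at the centre of its underside. Its two slots run along its y axis, 11 mm wide, 70 mm apart (at x = -35 and +35 mm).
- marker: Marker pen, grey with black cap, 128 mm long, 12 mm thick, lying along its y axis. Origin on its underside. Leave it.
- oil: Small white oil bottle with black cap, 48 mm across, 110 mm tall, standing. Origin at the centre of its underside. Leave it.

How it is judged:
On the way, in this order (a step that is already met when the one before it is completed fails the run):
1. the dial reads 40 degrees (within 3) with the dial released and the clamp lever still open (value of joint dial between 0.6458 and 0.7505 rad and value of joint clamp below 0.3 rad and contact force between the fingers and dial below 0.2 N), for 0.2 s.
2. the clamp lever is thrown fully across with the dial at 40 (value of joint dial between 0.6458 and 0.7505 rad and value of joint clamp above 0.85 rad), for 0.2 s.
3. the tall blank is lifted clear of the rack in the fingers (height (world z) of blank_center above 0.115 m and contact force between the fingers and blank above 0.5 N), for 0.2 s.
4. the fingers lower the blank into the slot to within 10 mm of its floor (x of blank_center in the frame of slot_floor between -0.012 and 0.012 m and y of blank_center in the frame of slot_floor between -0.003 and 0.003 m and z of blank_center in the frame of slot_floor between 0.055 and 0.07 m and angle between blank_center's own z axis and vertical below 0.12 rad and angle between the y axis of blank_center and the x axis of slot_floor, either way round below 0.12 rad and contact force between the fingers and blank above 0.5 N), for 0.1 s.
At the end, for the whole second after the job is handed in: Dial at 40 degrees within 3; clamp lever across (over 0.85 rad); tall blank standing on the slot floor (within 3.5 mm), upright and in line with the slot within 7 degrees, within 12 mm of its middle lengthwise and 3 mm across, released, at rest; bystanders not moved (all of step 2 and x of blank_center in the frame of slot_floor between -0.012 and 0.012 m and y of blank_center in the frame of slot_floor between -0.003 and 0.003 m and z of blank_center in the frame of slot_floor between 0.0565 and 0.0635 m and angle between blank_center's own z axis and vertical below 0.12 rad and angle between the y axis of blank_center and the x axis of slot_floor, either way round below 0.12 rad and linear speed of blank below 0.02 m/s and contact force between the fingers and blank below 0.1 N); the robot touches nothing.
It fails at once if the low blank is moved more than 25 mm (distance of low_center from where it was at the start of the episode above 0.025 m).
It fails at once if the marker is moved more than 30 mm (distance of marker from where it was at the start of the episode above 0.03 m).
It fails at once if the bottle is moved more than 30 mm or tipped over (distance of oil from where it was at the start of the episode above 0.03 m or angle between oil's own z axis and vertical above 0.5 rad).
It also fails if it takes over 67 s, if anything falls off the work surface, if the arm or the gripper's body presses on something with over 40 N, if the wrist force passes 120 N, or if a joint passes its speed limit or range.

### The arm

A 6-joint arm with a two-finger parallel gripper is mounted at the origin on the work surface. World frame = base frame: x ahead of the robot, y to its left, z up, the work surface at z = 0. Lengths are in m, angles in rad, forces in N, time in s.
With the tool pointing down it reaches from about 0.4 to 0.825 m from the base axis. Payload 7 kg.
Tool frame: the origin (TCP) lies midway between the tips of the shut fingers; the grasp point (between the pads) lies 19 mm behind it; z points along the fingers, x is the direction in which the jaws open and shut, and the axes are right-handed (so a half turn about z gives the same grasp; the last joint's range is limited). The gripper opens to 88 mm and grips with 3 to 60 N. Pads are 19 mm wide; open, the fingers measure 130 mm over their backs; the gripper's body (78 mm by 193 mm) begins 47 mm behind the grasp point.
Start: joints at [-1.046, 0.359, 0.012, 0, -1.224, -0.288], TCP at [0.158, -0.656, 0.227] pointing down, gripper open.
Joint ranges: [-3.07, 3.07], [-1.43, 2.12], [-1.02, 1.25], [-3.03, 1.67], [-3.05, -0], [-3.03, 3.03]. Speed limits (rad/s): [2.39, 2.39, 3.01, 3.14, 3.14, 3.14].

### API

Orientations are given as [roll, pitch, yaw] about the fixed x, y, z axes, in that order (R = Rz(yaw) Ry(pitch) Rx(roll)).
In Python, from station import arm, viewer, ticket gives the robot as it stands. The module is installed in compiled form; this text tells all that it offers.
- The arm moves only by the tool step_arm, never from a script. Its argument "targets" is a list of rows, each a list of 3 entries, a list of its own where there are three numbers: the shift along the tool's x, y, z in m, then the turn, a rotation vector about the tool's x, y, z in degrees, then the opening, from -1 (shut) to 1 (fully open), so that 0 is half open. A call has exactly 8 rows; each row shifts and turns the commanded pose from where the row before left it, along the tool's axes as they then stand; what a row does not reach is not made up. A row lasts 1/10 s, in which the tool goes at most 50 mm and 8.59 degrees, less where a joint would pass 70% of its speed; a pose out of reach is approached as far as the arm can. A call is refused whole if a number of a shift passes 0.05 or a number of a turn 8.59, either way. A call with a gripper value outside its range is refused whole. The fingers move at their own pace and stop on an object; "grip_force" is the grip in N (left out, the last holds). Time passes only in rows, so rows that do not move let the fingers close, or fill a call up. It gives the time, the measured TCP pose, the force and the opening at its end, in the units of the state.
- arm.get_state(): the state, without advancing time (a new reading comes with each control period).
- viewer.grab_frame(name): name is "side" or "top"; returns (picture, depth): 384x512x3 uint8, red, green, blue; 384x512 float32, m along the optical axis (not along the pixel's ray), 0 where there is no reading.
- viewer.calibration(name): a dict with "fov_y" (degrees; the focal length in pixels is half the picture's height over the tangent of half this angle, whatever the lens; pixels are square), "cx", "cy" (the principal point, pixels), "world_to_cam" (4x4, takes a point from world to camera coordinates). Camera axes: x right, y up, looking along -z (the intrinsics and any distortion apply to the point x, -y, -z); pixel columns grow to the right and rows downward; lengths in m; the calibration is good to about 2 mm. A picture is of the moment at which its call begins. calibration takes no time and is no camera call.
- ticket.job_done(): hands the job in, once; it reports no verdict.
The state is a dict: "t": time; "q": joint angles; "qd": joint speeds; "joint_efforts": joint torques, N m; "eef_pos": TCP position; "ee_rot": TCP orientation; "force": force on the tool from outside, world axes, zero at the start; "moment": the same for the moment, N m; "width": finger opening in m.
Only numpy, scipy, OpenCV 4.12 (cv2) and the standard library are available. Lean on these libraries where they do the work, as an engineer would, in place of code of your own. Each camera call takes 0.05 s, during which the arm holds its last target.

## Working session

There is one attempt and no reset: what is moved stays moved. The work goes in short steps, Python scripts to look and compute and a tool call to move; the robot and the scene stay as the last step left them, time stands still between calls to the robot, and variables do not carry over. Pictures are saved under pics/ and viewed, and the job is handed in when it is done.

Besides the shell and the picture viewer there is one more tool, called after "Emit:" as name([rows], argument=value, ...), one row to a line, values as JSON. step_arm: Moves the arm, as the interface text tells. Its arguments: {"type":"object","properties":{"targets":{"type":"array"},"grip_force":{"type":"number"}},"required":["targets"]}

```bash
mkdir -p pics
python3 - <<'E'
from station import arm, viewer, ticket
import cv2,numpy as np
s=arm.get_state()
for k,v in s.items(): print(k,np.round(v,4))
for n in("top","side"):
    c=viewer.calibration(n); print(n,c)
    p,d=viewer.grab_frame(n); np.savez(f"{n}0.npz",p=p,d=d)
    cv2.imwrite(f"pics/{n}0.png",p[:,:,::-1])
E
```

```text
t 0.0
q [-1.0459e+00  3.5940e-01  1.1000e-02 -4.0000e-04 -1.2241e+00 -2.8810e-01]
qd [ 0.0002  0.0011  0.0012  0.0014 -0.0014 -0.0002]
joint_efforts [-1.00000e-04 -5.82723e+01  2.93048e+01  6.99700e+00  6.90000e-03
 -2.00000e-04]
eef_pos [ 0.1582 -0.6557  0.2256]
ee_rot [-3.1414e+00 -1.7000e-03  1.8075e+00]
force [-0.2684  1.3302 -0.153 ]
moment [-0.0103 -0.0221 -0.0566]
width 0.0876
top {'fov_y': 55.53861569145909, 'cx': 252.4717431323239, 'cy': 181.0484441103854, 'world_to_cam': array([[ 0.02575163, -0.99966462, -0.00274018,  0.00374482],
       [ 0.98934418,  0.02509265,  0.14341704, -0.58978764],
       [-0.14330018, -0.00640421,  0.98965855, -0.78737153],
       [ 0.        ,  0.        ,  0.        ,  1.        ]])}
side {'fov_y': 56.82161009962633, 'cx': 251.81199860943676, 'cy': 192.60436196510335, 'world_to_cam': array([[ 0.98131746, -0.1915981 ,  0.01749864, -0.5897536 ],
       [ 0.09128611,  0.54373886,  0.83427507, -0.15099621],
       [-0.16936021, -0.81709131,  0.55107069, -0.80681793],
       [ 0.        ,  0.        ,  0.        ,  1.        ]])}
```

View pics/top0.png

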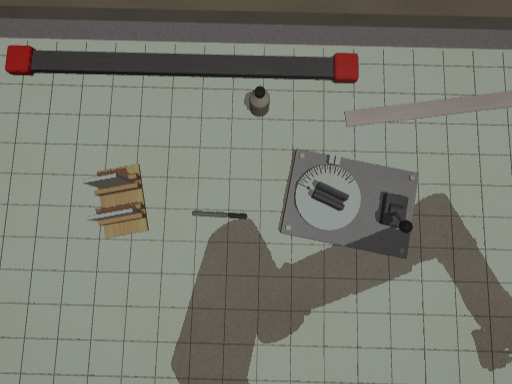

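View pics/side0.png

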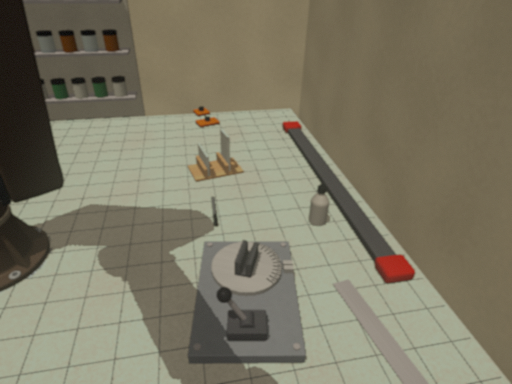

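```bash
cat > h.py <<'E'
import numpy as np,cv2
from station import arm, viewer, ticket
def cal(n):
    c=viewer.calibration(n); f=192/np.tan(np.radians(c['fov_y']/2)); return f,c['cx'],c['cy'],np.array(c['world_to_cam'])
def px(n,P):
    f,cx,cy,T=cal(n); P=np.atleast_2d(P); q=P@T[:3,:3].T+T[:3,3]
    return np.c_[cx+f*q[:,0]/-q[:,2], cy+f*q[:,1]/q[:,2]]
def ray(n,u,v):
    f,cx,cy,T=cal(n); d=np.array([(u-cx)/f,-(v-cy)/f,-1.]); R=T[:3,:3]; return -R.T@T[:3,3], R.T@d
def atz(n,u,v,z):
    o,d=ray(n,u,v); return o+d*(z-o[2])/d[2]
def atd(n,u,v,dep):
    o,d=ray(n,u,v); return o+d*dep
def cloud(n,d):
    f,cx,cy,T=cal(n); v,u=np.mgrid[:384,:512]; c=np.stack([(u-cx)/f*d,-(v-cy)/f*d,-d],-1); R=T[:3,:3]
    return (c-T[:3,3])@R
E
python3 - <<'E'
from h import *
for n,boxes in(("top",[(275,140,425,260,5),(75,155,160,245,7),]),("side",[(180,230,310,365,5),(180,125,250,185,8)])):
    z=np.load(n+"0.npz")
    for i,(a,b,c,e,k) in enumerate(boxes):
        im=cv2.resize(z['p'][b:e,a:c,::-1],None,fx=k,fy=k,interpolation=cv2.INTER_CUBIC)
        cv2.imwrite(f"pics/{n}0c{i}.png",im)
    P=cloud(n,z['d']); 
    for y in range(20,384,60): print(n,y,[tuple(np.round(P[y,x],3)) for x in range(20,512,120)])
E
```

```text
top 20 [(np.float64(1.459), np.float64(1.161), np.float64(-0.757)), (np.float64(1.464), np.float64(0.579), np.float64(-0.743)), (np.float64(1.458), np.float64(0.008), np.float64(-0.711)), (np.float64(1.459), np.float64(-0.543), np.float64(-0.691)), (np.float64(1.46), np.float64(-1.08), np.float64(-0.672))]
top 80 [(np.float64(0.835), np.float64(0.605), np.float64(0.002)), (np.float64(0.843), np.float64(0.306), np.float64(0.001)), (np.float64(0.85), np.float64(0.007), np.float64(0.001)), (np.float64(0.858), np.float64(-0.292), np.float64(-0.0)), (np.float64(0.865), np.float64(-0.589), np.float64(0.002))]
top 140 [(np.float64(0.682), np.float64(0.587), np.float64(0.001)), (np.float64(0.689), np.float64(0.295), np.float64(0.003)), (np.float64(0.697), np.float64(0.003), np.float64(0.0)), (np.float64(0.704), np.float64(-0.288), np.float64(0.0)), (np.float64(0.712), np.float64(-0.58), np.float64(-0.001))]
top 200 [(np.float64(0.536), np.float64(0.571), np.float64(0.0)), (np.float64(0.543), np.float64(0.282), np.float64(0.01)), (np.float64(0.55), np.float64(0.0), np.float64(0.002)), (np.flo
[... 2461 characters left out ...]
(-0.186), np.float64(0.031)), (np.float64(1.476), np.float64(0.015), np.float64(-0.267))]
side 320 [(np.float64(0.115), np.float64(-0.186), np.float64(-0.001)), (np.float64(0.339), np.float64(-0.226), np.float64(-0.001)), (np.float64(0.555), np.float64(-0.305), np.float64(0.051)), (np.float64(0.794), np.float64(-0.31), np.float64(0.0)), (np.float64(1.477), np.float64(-0.085), np.float64(-0.459))]
side 380 [(np.float64(0.155), np.float64(-0.311), np.float64(0.0)), (np.float64(0.346), np.float64(-0.346), np.float64(-0.0)), (np.float64(0.54), np.float64(-0.382), np.float64(0.0)), (np.float64(0.736), np.float64(-0.419), np.float64(0.0)), (np.float64(0.935), np.float64(-0.455), np.float64(-0.0))]
```

View pics/top0c0.png

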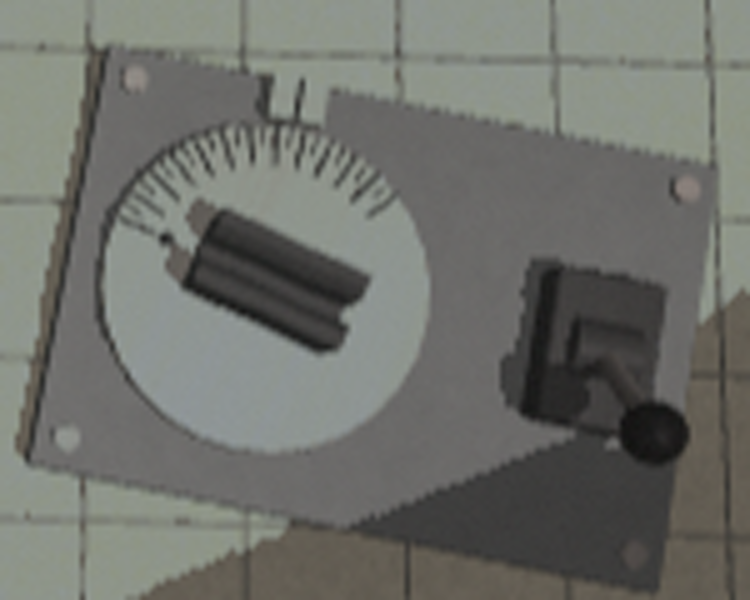

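View pics/top0c1.png

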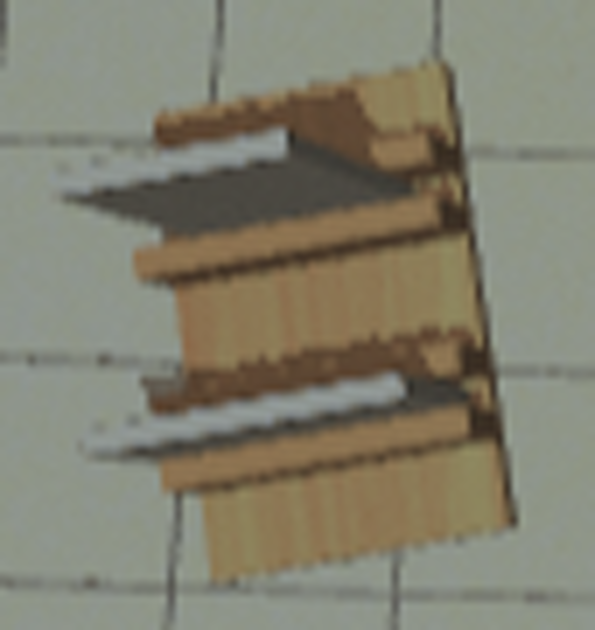

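View pics/side0c0.png

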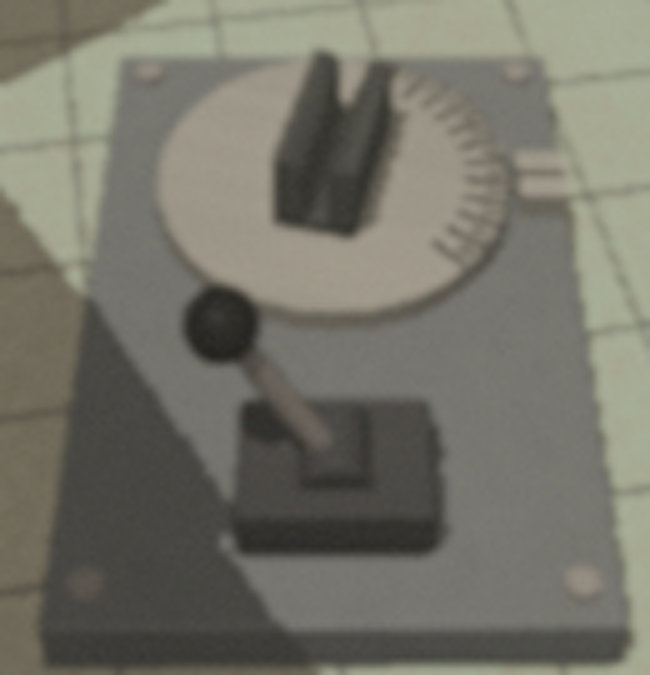

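View pics/side0c1.png

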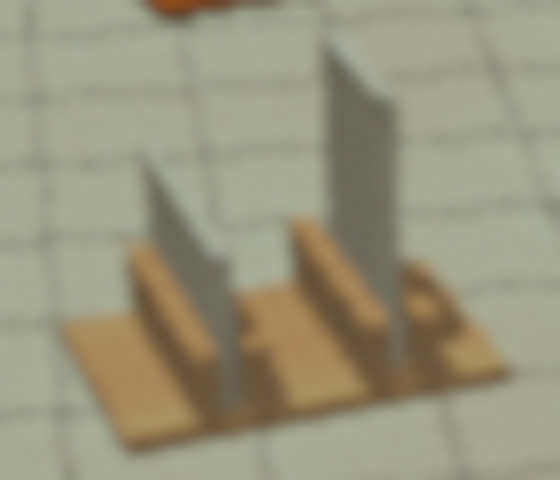

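Run:
```python
from h import *
def c0(X,Y,z): return atz("top",275+(X+.5)/5-.5,140+(Y+.5)/5-.5,z)
z=np.load("top0.npz");p=z['p'];P=cloud("top",z['d']);zs=np.load("side0.npz");Ps=cloud("side",zs['d'])
# dial: depth 0.037 band near, from both
for Q,n in((P,"top"),(Ps,"side")):
    m=(Q[...,2]>.033)&(Q[...,2]<.041)&(Q[...,0]>.4)&(Q[...,0]<.75)&(Q[...,1]<-.08)&(Q[...,1]>-.29)
    a=np.argwhere(m).shape; 
    k=cv2.morphologyEx(m.astype(np.uint8),cv2.MORPH_OPEN,np.ones((3,3)))
    pts=np.argwhere(k)[:,::-1].astype(np.int32); h=cv2.convexHull(pts)[:,0]
    W=np.array([atz(n,u,v,.037)[:2] for u,v in h]); 
    A=np.c_[2*W,np.ones(len(W))];s=np.linalg.lstsq(A,(W**2).sum(1),rcond=None)[0];print(n,a,"circ",s[:2],np.sqrt(s[2]+s[:2]@s[:2]), "med z",np.median(Q[m][:,2]))
L=[c0(98,287,.037),c0(431,287,.037),c0(265,120,.037),c0(265,454,.037)]
for l in L: print(l[:2])
# plate screws
S=[c0(*q,.025)[:2] for q in((135,78),(686,188),(634,554),(67,436))]
S=np.array(S);print("screws",S,np.degrees([np.arctan2(*(S[0]-S[1])[::-1]),np.arctan2(*(S[3]-S[2])[::-1]),np.arctan2(*(S[0]-S[3])[::-1]),np.arctan2(*(S[1]-S[2])[::-1])]),"mean",S.mean(0))
i1=c0(302,80,.037);i2=c0(296,120,.037);print("index",i1,i2)
print("zero dot/outer",c0(165,238,.037),c0(125,222,.037))
# jaw tops
for n,Q in(("top",P),("side",Ps)):
    m=(Q[...,2]>.066)&(Q[...,2]<.08)&(abs(Q[...,0]-.565)<.06)&(abs(Q[...,1]+.158)<.06)
    w=Q[m][:,:2].astype(np.float32);r=cv2.minAreaRect(w*1000);print(n,"jaw",len(w),r,w.mean(0))
    m=(Q[...,2]>.085)&(Q[...,2]<.135)&(abs(Q[...,0]-.5)<.08)&(abs(Q[...,1]+.32)<.08)
    w=Q[m];print(n,"ball",len(w),w.mean(0),w.max(0),w.min(0))
    for nm,b in(("tall",(.085,.135)),("low",(.065,.085))):
        m=(Q[...,2]>b[0])&(Q[...,2]<b[1])&(Q[...,0]>.4)&(Q[...,0]<.8)&(Q[...,1]>.2)&(Q[...,1]<.5)
        w=Q[m];r=cv2.minAreaRect((w[:,:2]*1000).astype(np.float32));print(n,nm,len(w),r,w.max(0),w.min(0))
```

```text
top (2861, 2) circ [ 0.5650498  -0.15449556] 0.078986926783664 med z 0.03772412489087954
side (2362, 2) circ [ 0.56577612 -0.1554346 ] 0.07989689542490876 med z 0.03711701683171803
[ 0.55603213 -0.07704106]
[ 0.55989089 -0.22845646]
[ 0.63533226 -0.15328678]
[ 0.48261657 -0.15271106]
screws [[ 0.6562593  -0.09479608]
 [ 0.61046829 -0.35119744]
 [ 0.44227305 -0.3215696 ]
 [ 0.48861361 -0.06485186]] [ 79.87423456  79.76763027 -10.12715327  -9.99024958] mean [ 0.54940356 -0.20810375]
index [ 0.65460089 -0.17046019  0.037     ] [ 0.6356926 -0.1675701  0.037    ]
zero dot/outer [ 0.57929522 -0.10742642  0.037     ] [ 0.58621133 -0.08910782  0.037     ]
top jaw 390 ((557.1990966796875, -152.9796600341797), (70.11270141601562, 35.56602478027344), 65.57667541503906) [ 0.5572751  -0.15280311]
top ball 164 [ 0.49580815 -0.29120751  0.12074734] [ 0.51619238 -0.28082586  0.1322648 ] [ 0.48211058 -0.3049067   0.08568133]
top tall 302 ((574.8167724609375, 331.5952453613281), (8.562949180603027, 70.52620697021484), 12.060934066772461) [0.5854629  0.36628673 0.13248415] [0.56360903 0.29665473 0.08542318]
top low 275 ((533.4981079101562, 333.1094665527344), (77.07376861572266, 99.34022521972656), 17.45104217529297) [0.58473435 0.37376016 0.08461993] [0.49078726 0.27451356 0.0650075 ]
side jaw 328 ((557.6509399414062, -153.4512176513672), (71.19248962402344, 35.51850128173828), 65.79176330566406) [ 0.5563021  -0.15710351]
side ball 271 [ 0.49682642 -0.2995004   0.11670001] [ 0.51590643 -0.28618762  0.13219193] [ 0.48136055 -0.30746421  0.0850293 ]
side tall 135 ((574.4683837890625, 330.10064697265625), (9.28908634185791, 72.00477600097656), 13.196084976196289) [0.58603161 0.36603344 0.1290923 ] [0.56498719 0.29493113 0.08509891]
side low 128 ((532.9595336914062, 334.7461242675781), (79.52694702148438, 105.24249267578125), 18.654356002807617) [0.585785   0.37602813 0.08476725] [0.4907223  0.27307103 0.0652022 ]
```

```bash
cat >> h.py <<'E'
def plan(goal,yawdeg,n,start=None):
    """n rows from current pose to goal xyz, yaw (tool down); world-straight, tool-frame shifts"""
    s=arm.get_state()
    if start is None: p=np.array(s['eef_pos']);y=np.degrees(s['ee_rot'][2])
    else: p=np.array(start[:3]);y=start[3]
    dy=(yawdeg-y+180)%360-180
    g=np.array(goal,float)
    for i in range(n):
        k=n-i; w=(g-p)/k; c,sn=np.cos(np.radians(y)),np.sin(np.radians(y))
        sh=np.round([w[0]*c+w[1]*sn,w[0]*sn-w[1]*c,-w[2]],4)
        t=round(-dy/n,2)
        print(f"[[{sh[0]:g},{sh[1]:g},{sh[2]:g}],[0,0,{t:g}],G],")
        p=p+[sh[0]*c+sh[1]*sn,sh[0]*sn-sh[1]*c,-sh[2]]; y-=t
    print("end",np.round(p,4),round(y,2))
def st():
    s=arm.get_state();print({k:np.round(s[k],4).tolist() for k in('t','eef_pos','force','moment','width')},"rpy",np.degrees(s['ee_rot']).round(2),'q',np.round(s['q'],3))
E
python3 -c "
from h import *
plan((.558,-.1533,.14),155.8,16)"
```

```text
[[0.0247,0.0317,0.0054],[0,0,-3.27],G],
[[0.0228,0.033,0.0054],[0,0,-3.27],G],
[[0.0209,0.0343,0.0054],[0,0,-3.27],G],
[[0.0189,0.0354,0.0053],[0,0,-3.27],G],
[[0.0169,0.0364,0.0054],[0,0,-3.27],G],
[[0.0148,0.0373,0.0053],[0,0,-3.27],G],
[[0.0126,0.0381,0.0054],[0,0,-3.27],G],
[[0.0104,0.0387,0.0053],[0,0,-3.27],G],
[[0.0082,0.0393,0.0054],[0,0,-3.27],G],
[[0.0059,0.0397,0.0053],[0,0,-3.27],G],
[[0.0037,0.04,0.0054],[0,0,-3.27],G],
[[0.0014,0.0401,0.0053],[0,0,-3.27],G],
[[-0.0009,0.0401,0.0054],[0,0,-3.27],G],
[[-0.0032,0.04,0.0053],[0,0,-3.27],G],
[[-0.0055,0.0397,0.0054],[0,0,-3.27],G],
[[-0.0078,0.0394,0.0053],[0,0,-3.27],G],
end [ 0.558  -0.1533  0.14  ] 155.88
```

Emit:
step_arm([
  [[0.0247,0.0317,0],[0,0,-3.27],1],
  [[0.0228,0.033,0],[0,0,-3.27],1],
  [[0.0209,0.0343,0],[0,0,-3.27],1],
  [[0.0189,0.0354,0],[0,0,-3.27],1],
  [[0.0169,0.0364,0],[0,0,-3.27],1],
  [[0.0148,0.0373,0],[0,0,-3.27],1],
  [[0.0126,0.0381,0],[0,0,-3.27],1],
  [[0.0104,0.0387,0],[0,0,-3.27],1],
], grip_force=40)

```text
t: 0.9
eef_pos: [0.3588, -0.4033, 0.2264]
ee_rot: [-3.142, -0.0, 2.266]
force: [0.8, -0.3, -0.4]
width: 0.088
```

Emit:
step_arm([
  [[0.0082,0.0393,0],[0,0,-3.27],1],
  [[0.0059,0.0397,0.005],[0,0,-3.27],1],
  [[0.0037,0.04,0.005],[0,0,-3.27],1],
  [[0.0014,0.0401,0.005],[0,0,-3.27],1],
  [[-0.0009,0.0401,0.01],[0,0,-3.27],1],
  [[-0.0032,0.04,0.015],[0,0,-3.27],1],
  [[-0.0055,0.0397,0.02],[0,0,-3.27],1],
  [[-0.0078,0.0394,0.02],[0,0,-3.27],1],
])

```text
t: 1.7
eef_pos: [0.5588, -0.1521, 0.1459]
ee_rot: [3.141, 0.0, 2.723]
force: [1.0, -0.5, -0.2]
width: 0.0875
```

Run:
```python
from h import *
st()
p,d=viewer.grab_frame("top");cv2.imwrite("pics/t1.png",cv2.resize(p[120:270,250:430,::-1],None,fx=4,fy=4,interpolation=cv2.INTER_CUBIC))
p,d=viewer.grab_frame("side");cv2.imwrite("pics/s1.png",cv2.resize(p[150:350,150:350,::-1],None,fx=3,fy=3,interpolation=cv2.INTER_CUBIC))
st();plan((.558,-.1533,.047),155.8,4)
```

```text
{'t': 1.7, 'eef_pos': [0.5588, -0.1521, 0.1459], 'force': [0.9895, -0.5206, -0.2386], 'moment': [-0.0555, 0.0442, 0.0109], 'width': 0.0875} rpy [1.7999e+02 1.0000e-02 1.5603e+02] q [ 0.072  0.268 -0.315 -0.    -0.988 -0.49 ]
{'t': 1.8, 'eef_pos': [0.5588, -0.1504, 0.1432], 'force': [-1.1219, 0.2531, -0.7407], 'moment': [0.015, 0.1835, -0.041], 'width': 0.0876} rpy [-179.92   -0.23  156.17] q [ 0.074  0.272 -0.315 -0.001 -0.988 -0.49 ]
[[-0.0001,-0.0008,0.024],[0,0,0.09],G],
[[-0.0001,-0.0007,0.0241],[0,0,0.09],G],
[[-0.0001,-0.0008,0.024],[0,0,0.09],G],
[[-0.0001,-0.0007,0.0241],[0,0,0.09],G],
end [ 0.558  -0.1533  0.047 ] 155.81
```

View pics/t1.png

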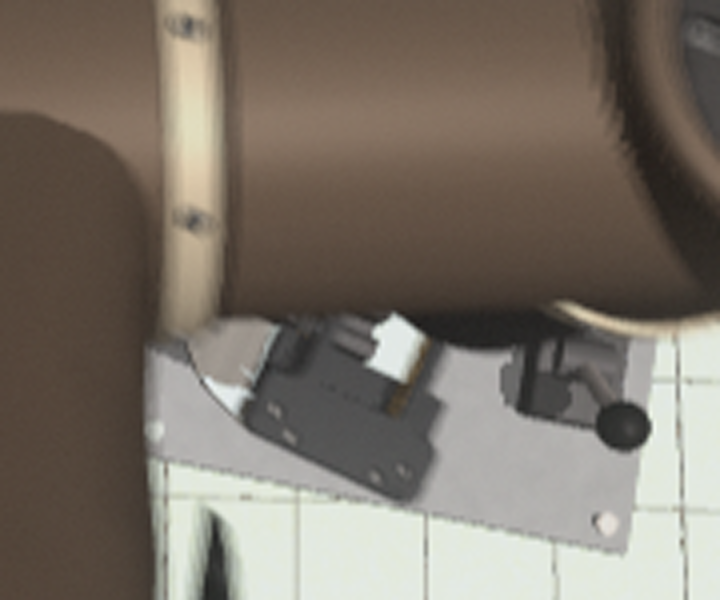

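View pics/s1.png

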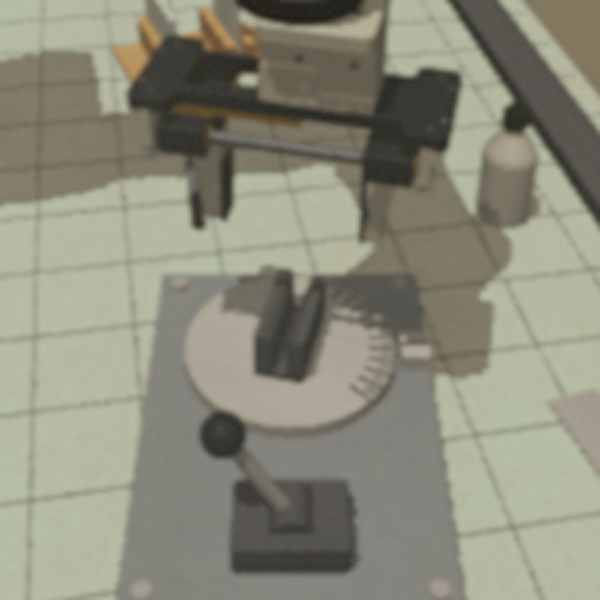

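Emit:
step_arm([
  [[0,0,0.016],[0,0,0],1],
  [[0,0,0.016],[0,0,0],1],
  [[0,0,0.016],[0,0,0],1],
  [[0,0,0.016],[0,0,0],1],
  [[0,0,0.016],[0,0,0],1],
  [[0,0,0.013],[0,0,0],1],
  [[0,0,0],[0,0,0],1],
  [[0,0,0],[0,0,0],1],
])

```text
t: 2.6
eef_pos: [0.5581, -0.1538, 0.0537]
ee_rot: [-3.141, -0.0, 2.721]
force: [0.8, 0.6, 1.0]
width: 0.088
```

Run:
```python
from h import *
st()
```

```text
{'t': 2.6, 'eef_pos': [0.5581, -0.1538, 0.0537], 'force': [0.7643, 0.6251, 0.9874], 'moment': [0.0443, 0.0586, -0.0331], 'width': 0.088} rpy [-1.7998e+02 -2.0000e-02  1.5589e+02] q [ 0.069  0.371 -0.414  0.    -0.786 -0.49 ]
```

Emit:
step_arm([
  [[0,0,0.005],[0,0,0],1],
  [[0,0,0.004],[0,0,0],1],
  [[0,0,0],[0,0,0],0],
  [[0,0,0],[0,0,0],-0.5],
  [[0,0,0],[0,0,0],-1],
  [[0,0,0],[0,0,0],-1],
  [[0,0,0],[0,0,0],-1],
  [[0,0,0],[0,0,0],-1],
])

```text
t: 3.4
eef_pos: [0.5581, -0.1536, 0.0446]
ee_rot: [3.142, 0.0, 2.721]
force: [-0.6, -0.2, 0.2]
width: 0.045
```

Run:
```python
from h import *
st()
```

```text
{'t': 3.4, 'eef_pos': [0.5581, -0.1536, 0.0446], 'force': [-0.6158, -0.1991, 0.2023], 'moment': [-0.0135, 0.1003, 0.0545], 'width': 0.045} rpy [1.8000e+02 1.0000e-02 1.5589e+02] q [ 0.069  0.383 -0.422  0.    -0.766 -0.49 ]
```

Fingers still closing; wait, then turn.

Emit:
step_arm([
  [[0,0,0],[0,0,0],-1],
  [[0,0,0],[0,0,0],-1],
  [[0,0,0],[0,0,0],-1],
  [[0,0,0],[0,0,4],-1],
  [[0,0,0],[0,0,4],-1],
  [[0,0,0],[0,0,4],-1],
  [[0,0,0],[0,0,4],-1],
  [[0,0,0],[0,0,0],-1],
])

```text
t: 4.2
eef_pos: [0.5574, -0.1534, 0.0445]
ee_rot: [-3.141, -0.001, 2.44]
force: [-3.3, 4.3, 4.6]
width: 0.0345
```

Run:
```python
from h import *
st()
p,d=viewer.grab_frame("side");cv2.imwrite("pics/s2.png",cv2.resize(p[200:320,170:320,::-1],None,fx=5,fy=5,interpolation=cv2.INTER_CUBIC))
```

```text
{'t': 4.2, 'eef_pos': [0.5574, -0.1534, 0.0445], 'force': [-3.2686, 4.3401, 4.6037], 'moment': [1.4198, 1.4163, -0.2479], 'width': 0.0345} rpy [-1.7998e+02 -6.0000e-02  1.3982e+02] q [ 0.069  0.383 -0.422 -0.001 -0.767 -0.77 ]
```

View pics/s2.png

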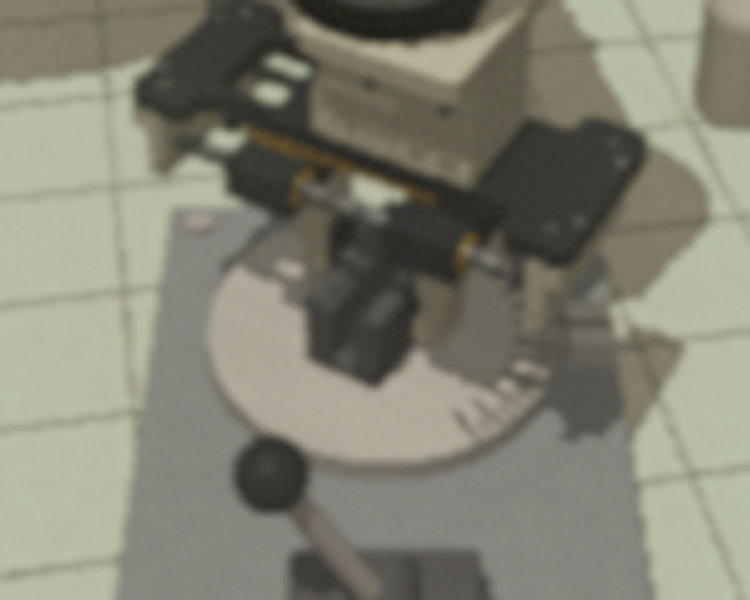

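The jaws are held and the dial has turned clockwise with the gripper (scale end now at pixel ~(262,287)). I'll continue to yaw 120°, then release.

Emit:
step_arm([
  [[0,0,0],[0,0,4],-1],
  [[0,0,0],[0,0,4],-1],
  [[0,0,0],[0,0,4],-1],
  [[0,0,0],[0,0,4],-1],
  [[0,0,0],[0,0,3.8],-1],
  [[0,0,0],[0,0,0],-1],
  [[0,0,0],[0,0,0],-1],
  [[0,0,0],[0,0,0],0],
])

```text
t: 5.05
eef_pos: [0.5582, -0.1536, 0.0447]
ee_rot: [3.141, 0.0, 2.098]
force: [0.1, -0.2, -0.5]
width: 0.0387
```

Emit:
step_arm([
  [[0,0,0],[0,0,0],1],
  [[0,0,0],[0,0,0],1],
  [[0,0,0],[0,0,0],1],
  [[0,0,-0.02],[0,0,0],1],
  [[0,0,-0.03],[0,0,0],1],
  [[0,0,-0.03],[0,0,0],1],
  [[0,0,-0.02],[0,0,0],1],
  [[0,0,0],[0,0,0],1],
])

```text
t: 5.85
eef_pos: [0.5601, -0.1539, 0.148]
ee_rot: [3.137, 0.003, 2.097]
force: [0.5, -0.2, -0.4]
width: 0.0872
```

Run:
```python
from h import *
st()
p,d=viewer.grab_frame("side");np.savez("s3.npz",p=p,d=d);cv2.imwrite("pics/s3.png",cv2.resize(p[200:340,170:320,::-1],None,fx=4,fy=4,interpolation=cv2.INTER_CUBIC))
p,d=viewer.grab_frame("top");np.savez("t3.npz",p=p,d=d);cv2.imwrite("pics/t3.png",cv2.resize(p[120:270,250:430,::-1],None,fx=4,fy=4,interpolation=cv2.INTER_CUBIC))
```

```text
{'t': 5.85, 'eef_pos': [0.5601, -0.1539, 0.148], 'force': [0.4763, -0.1606, -0.3641], 'moment': [0.0344, -0.0038, 0.0779], 'width': 0.0872} rpy [179.73   0.19 120.13] q [ 6.900e-02  2.650e-01 -3.130e-01  1.000e-03 -9.860e-01 -1.114e+00]
```

View pics/s3.png

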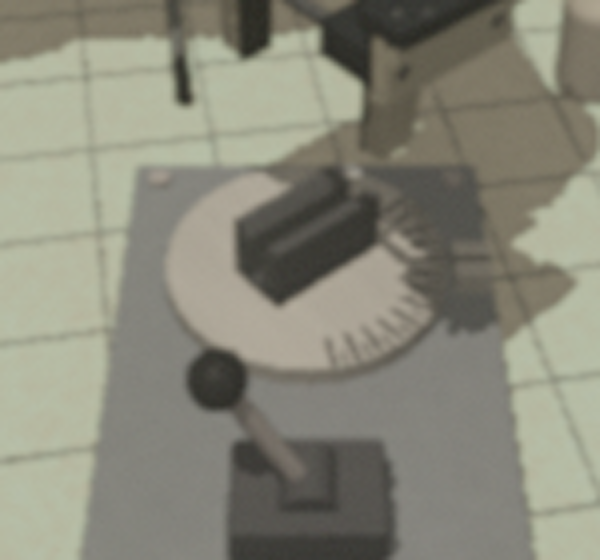

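View pics/t3.png

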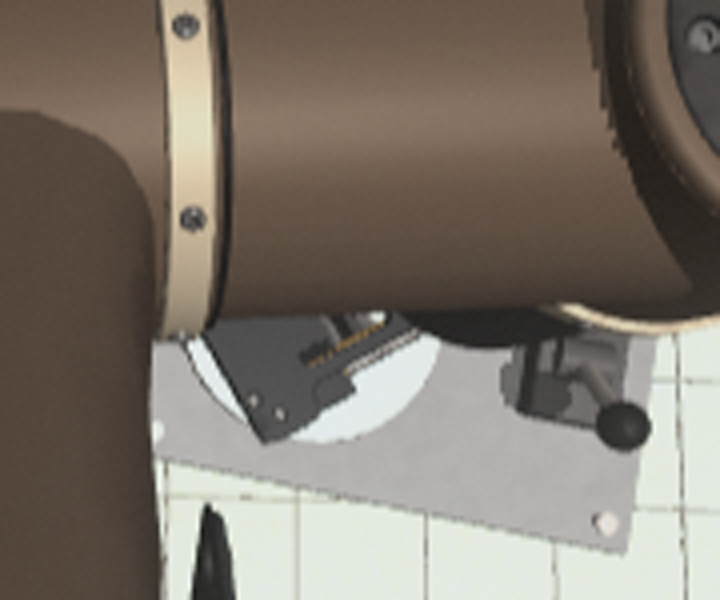

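Run:
```python
from h import *
plan((.45,-.2866,.19),80,8)
z=np.load("s3.npz");Q=cloud("side",z['d'])
m=(Q[...,2]>.068)&(Q[...,2]<.08)&(abs(Q[...,0]-.558)<.05)&(abs(Q[...,1]+.153)<.05)
w=Q[m];print(len(w),cv2.minAreaRect((w[:,:2]*1000).astype(np.float32)))
```

```text
[[-0.0076,-0.02,-0.0057],[0,0,5.01],G],
[[-0.0093,-0.0193,-0.0056],[0,0,5.01],G],
[[-0.011,-0.0184,-0.0057],[0,0,5.01],G],
[[-0.0125,-0.0174,-0.0056],[0,0,5.01],G],
[[-0.014,-0.0162,-0.0057],[0,0,5.01],G],
[[-0.0154,-0.0149,-0.0056],[0,0,5.01],G],
[[-0.0166,-0.0135,-0.0057],[0,0,5.01],G],
[[-0.0178,-0.0121,-0.0056],[0,0,5.01],G],
end [ 0.45   -0.2866  0.19  ] 80.0
344 ((558.0552978515625, -153.64755249023438), (72.03422546386719, 37.27097702026367), 30.702796936035156)
```

Emit:
step_arm([
  [[-0.0076,-0.02,-0.0057],[0,0,5],1],
  [[-0.0093,-0.0193,-0.0056],[0,0,5],0],
  [[-0.011,-0.0184,-0.0057],[0,0,5],-1],
  [[-0.0125,-0.0174,-0.0056],[0,0,5],-1],
  [[-0.014,-0.0162,-0.0057],[0,0,5],-1],
  [[-0.0154,-0.0149,-0.0056],[0,0,5],-1],
  [[-0.0166,-0.0135,-0.0057],[0,0,5],-1],
  [[-0.0178,-0.0121,-0.0056],[0,0,5],-1],
])

```text
t: 6.75
eef_pos: [0.4487, -0.2871, 0.1886]
ee_rot: [-3.139, -0.0, 1.394]
force: [-0.0, -0.2, -0.0]
width: 0.0372
```

Run:
```python
from h import *
p,d=viewer.grab_frame("side");np.savez("s4.npz",p=p,d=d);cv2.imwrite("pics/s4.png",cv2.resize(p[180:340,150:320,::-1],None,fx=4,fy=4,interpolation=cv2.INTER_CUBIC))
p,d=viewer.grab_frame("top");np.savez("t4.npz",p=p,d=d);cv2.imwrite("pics/t4.png",cv2.resize(p[120:270,250:430,::-1],None,fx=4,fy=4,interpolation=cv2.INTER_CUBIC))
for n,f in(("side","s4"),("top","t4")):
    Q=cloud(n,np.load(f+".npz")['d'])
    m=(Q[...,2]>.068)&(Q[...,2]<.08)&(abs(Q[...,0]-.558)<.05)&(abs(Q[...,1]+.153)<.05)
    w=Q[m];print(len(w),cv2.minAreaRect((w[:,:2]*1000).astype(np.float32)))
st()
plan((.45,-.2866,.098),80,5)
```

```text
345 ((557.8715209960938, -153.12989807128906), (71.98960876464844, 37.34696578979492), 29.900053024291992)
0 ((0.0, 0.0), (0.0, 0.0), 0.0)
{'t': 6.85, 'eef_pos': [0.4484, -0.2879, 0.1892], 'force': [0.4851, 0.4889, 0.5111], 'moment': [0.0014, -0.0612, 0.0091], 'width': 0.0292} rpy [-179.93   -0.     79.84] q [-0.203  0.155 -0.354  0.    -1.063 -1.545]
[[0.0003,0.0003,0.0182],[0,0,-0.03],G],
[[0.0003,0.0003,0.0183],[0,0,-0.03],G],
[[0.0003,0.0002,0.0182],[0,0,-0.03],G],
[[0.0003,0.0003,0.0183],[0,0,-0.03],G],
[[0.0004,0.0002,0.0182],[0,0,-0.03],G],
end [ 0.45   -0.2866  0.098 ] 79.99
```

View pics/s4.png

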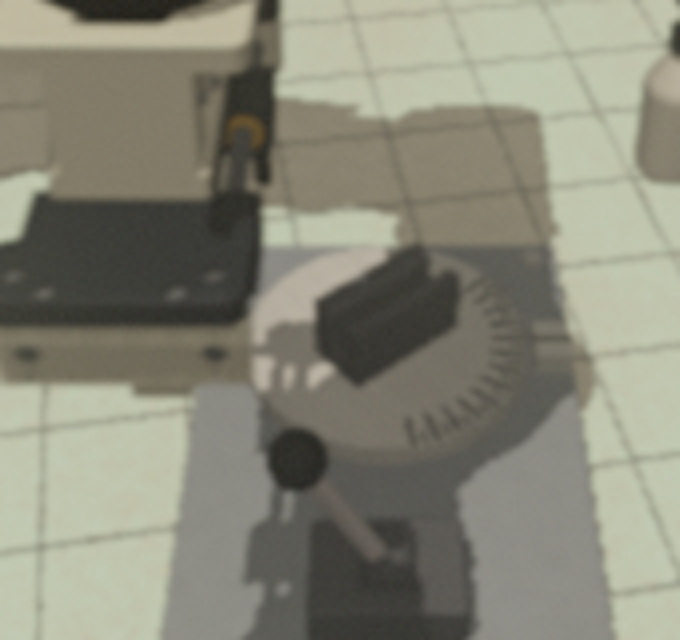

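View pics/t4.png

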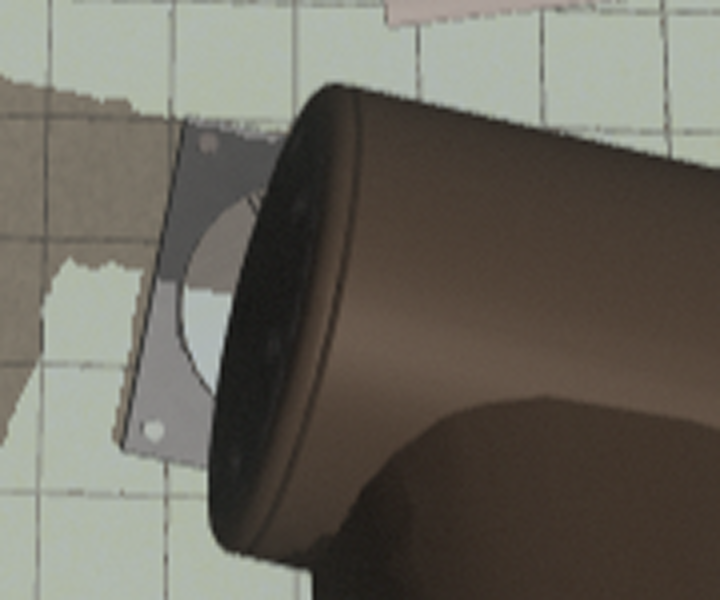

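Run:
```python
from h import *
p=np.load("s4.npz")['p']
K=[]
rs=np.linspace(.055,.105,100);an=np.radians(np.arange(50,-100,-.25))
c=np.array([.558,-.1534])
U=np.array([[px("side",[c[0]+r*np.cos(a),c[1]+r*np.sin(a),.037])[0] for a in an] for r in rs]).astype(np.float32)
im=cv2.remap(p,U[...,0],U[...,1],cv2.INTER_CUBIC)
im=cv2.convertScaleAbs(cv2.resize(im,(800,400)),alpha=1.6)
for d in range(-100,51,10): x=int((50-d)/150*800);cv2.putText(im,str(d),(x,395),0,.4,(255,0,0));cv2.line(im,(x,370),(x,380),(255,0,0))
cv2.imwrite("pics/unw.png",im[:,:,::-1])
```

```text
Traceback (most recent call last):
  File "h.py", line 6, in px
    f,cx,cy,T=cal(n); P=np.atleast_2d(P); q=P@T[:3,:3].T+T[:3,3]
              ~~~^^^
  File "h.py", line 4, in cal
    c=viewer.calibration(n); f=192/np.tan(np.radians(c['fov_y']/2)); return f,c['cx'],c['cy'],np.array(c['world_to_cam'])
ValueError: time passes only in moves, steps and waits
```

```bash
sed -i '4s/.*/    c=CAL[n]; f=192\/np.tan(np.radians(c["fov_y"]\/2)); return f,c["cx"],c["cy"],np.array(c["world_to_cam"])/' h.py
cat > cal.py <<'E'
from numpy import array
CAL={'top': {'fov_y': 55.53861569145909, 'cx': 252.4717431323239, 'cy': 181.0484441103854, 'world_to_cam': array([[ 0.02575163, -0.99966462, -0.00274018,  0.00374482],
       [ 0.98934418,  0.02509265,  0.14341704, -0.58978764],
       [-0.14330018, -0.00640421,  0.98965855, -0.78737153],
       [ 0.        ,  0.        ,  0.        ,  1.        ]])},
'side': {'fov_y': 56.82161009962633, 'cx': 251.81199860943676, 'cy': 192.60436196510335, 'world_to_cam': array([[ 0.98131746, -0.1915981 ,  0.01749864, -0.5897536 ],
       [ 0.09128611,  0.54373886,  0.83427507, -0.15099621],
       [-0.16936021, -0.81709131,  0.55107069, -0.80681793],
       [ 0.        ,  0.        ,  0.        ,  1.        ]])}}
E
sed -i '1a from cal import CAL' h.py; sed -n 1,6p h.py
python3 - <<'E'
from h import *
p=np.load("s4.npz")['p']
rs=np.linspace(.055,.105,100);an=np.radians(np.arange(50,-100,-.25))
c=np.array([.558,-.1534])
U=np.array([[px("side",[c[0]+r*np.cos(a),c[1]+r*np.sin(a),.037])[0] for a in an] for r in rs]).astype(np.float32)
im=cv2.remap(p,U[...,0],U[...,1],cv2.INTER_CUBIC)
im=cv2.convertScaleAbs(cv2.resize(im,(800,400)),alpha=1.6)
for d in range(-100,51,10): x=int((50-d)/150*800);cv2.putText(im,str(d),(x,395),0,.4,(255,0,0));cv2.line(im,(x,370),(x,380),(255,0,0))
cv2.imwrite("pics/unw.png",im[:,:,::-1])
E
```

```text
import numpy as np,cv2
from cal import CAL
from station import arm, viewer, ticket
def cal(n):
    c=CAL[n]; f=192/np.tan(np.radians(c["fov_y"]/2)); return f,c["cx"],c["cy"],np.array(c["world_to_cam"])
def px(n,P):
```

View pics/unw.png

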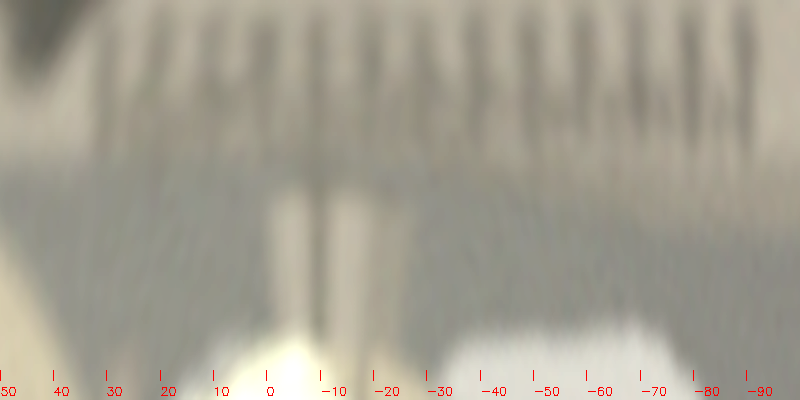

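The unwrapped picture shows the 40° mark (8 long marks back from the 120 end mark at x=745) at x≈318, right against the index line (x≈318). The dial reads 40. Next, the lever.

Emit:
step_arm([
  [[0,0,0.018],[0,0,0],-1],
  [[0,0,0.018],[0,0,0],-1],
  [[0,0,0.018],[0,0,0],-1],
  [[0,0,0.018],[0,0,0],-1],
  [[0,0,0.018],[0,0,0],-1],
  [[0,0,0],[0,0,0],-1],
  [[0,0,0],[0,0,0],-1],
  [[0,0,0],[0,0,0],-1],
])

```text
t: 7.65
eef_pos: [0.4505, -0.2867, 0.1004]
ee_rot: [3.141, 0.0, 1.399]
force: [0.0, -0.7, 0.4]
width: 0.0006
```

Run:
```python
from h import *
st()
p,d=viewer.grab_frame("side");np.savez("s5.npz",p=p,d=d);cv2.imwrite("pics/s5.png",cv2.resize(p[180:340,150:320,::-1],None,fx=4,fy=4,interpolation=cv2.INTER_CUBIC))
```

```text
{'t': 7.65, 'eef_pos': [0.4505, -0.2867, 0.1004], 'force': [0.0274, -0.7394, 0.3988], 'moment': [-0.0385, 0.0272, -0.0106], 'width': 0.0006} rpy [1.7996e+02 1.0000e-02 8.0130e+01] q [-0.199  0.248 -0.466  0.    -0.856 -1.544]
```

View pics/s5.png

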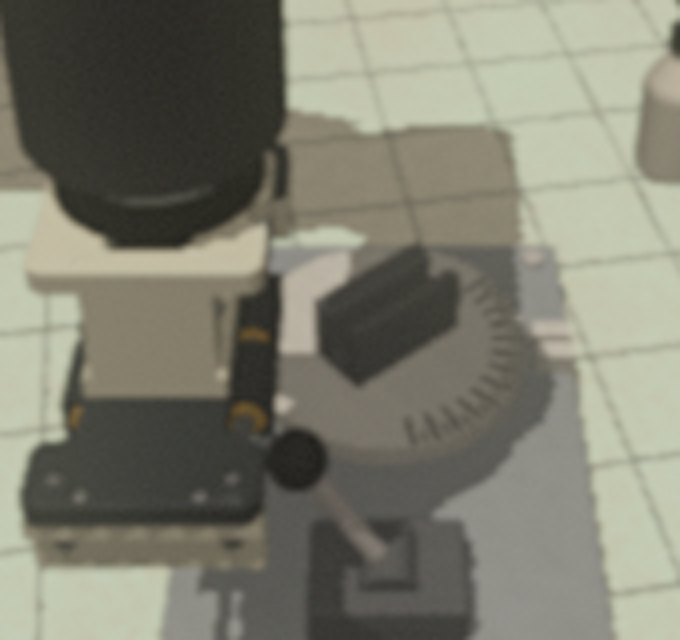

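Emit:
step_arm([
  [[0,0.01,0],[0,0,0],-1],
  [[0,0.01,0],[0,0,0],-1],
  [[0,0.01,0],[0,0,0],-1],
  [[0,0.01,0],[0,0,0],-1],
  [[0,0.01,0],[0,0,0],-1],
  [[0,0.01,0],[0,0,0],-1],
  [[0,0.01,0],[0,0,0],-1],
  [[0,0.01,0],[0,0,0],-1],
])

```text
t: 8.5
eef_pos: [0.5296, -0.3006, 0.0996]
ee_rot: [-3.142, -0.0, 1.398]
force: [-0.2, 0.3, -1.0]
width: 0.0
```

Run:
```python
from h import *
st()
p,d=viewer.grab_frame("side");np.savez("s6.npz",p=p,d=d);cv2.imwrite("pics/s6.png",cv2.resize(p[180:340,150:320,::-1],None,fx=4,fy=4,interpolation=cv2.INTER_CUBIC))
```

```text
{'t': 8.5, 'eef_pos': [0.5296, -0.3006, 0.0996], 'force': [-0.1555, 0.3024, -0.9558], 'moment': [0.014, 0.3363, 0.0101], 'width': 0.0} rpy [-179.99   -0.     80.09] q [-0.196  0.36  -0.3   -0.    -0.911 -1.548]
```

View pics/s6.png

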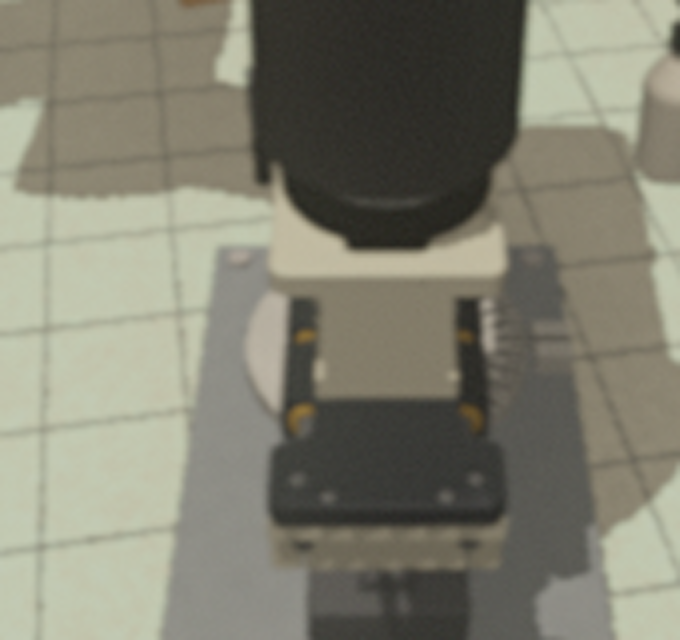

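Emit:
step_arm([
  [[0,0.002,0],[0,0,0],-1],
  [[0,0.002,0],[0,0,0],-1],
  [[0,0.002,0],[0,0,0],-1],
  [[0,0.002,0],[0,0,0],-1],
  [[0,0.002,0],[0,0,0],-1],
  [[0,0.001,0],[0,0,0],-1],
  [[0,0.001,0],[0,0,0],-1],
  [[0,0,0],[0,0,0],-1],
])

```text
t: 9.35
eef_pos: [0.5407, -0.3026, 0.0998]
ee_rot: [3.141, 0.0, 1.398]
force: [-1.1, -0.6, -0.7]
width: 0.0007
```

Run:
```python
from h import *
st()
p,d=viewer.grab_frame("top");cv2.imwrite("pics/t7.png",cv2.resize(p[120:270,280:460,::-1],None,fx=4,fy=4,interpolation=cv2.INTER_CUBIC))
p,d=viewer.grab_frame("side");cv2.imwrite("pics/s7.png",cv2.resize(p[220:350,170:320,::-1],None,fx=4,fy=4,interpolation=cv2.INTER_CUBIC))
```

```text
{'t': 9.35, 'eef_pos': [0.5407, -0.3026, 0.0998], 'force': [-1.123, -0.6435, -0.7194], 'moment': [0.0724, 0.2119, 0.0396], 'width': 0.0007} rpy [179.99   0.    80.09] q [-0.195  0.375 -0.276  0.    -0.92  -1.548]
```

View pics/t7.png

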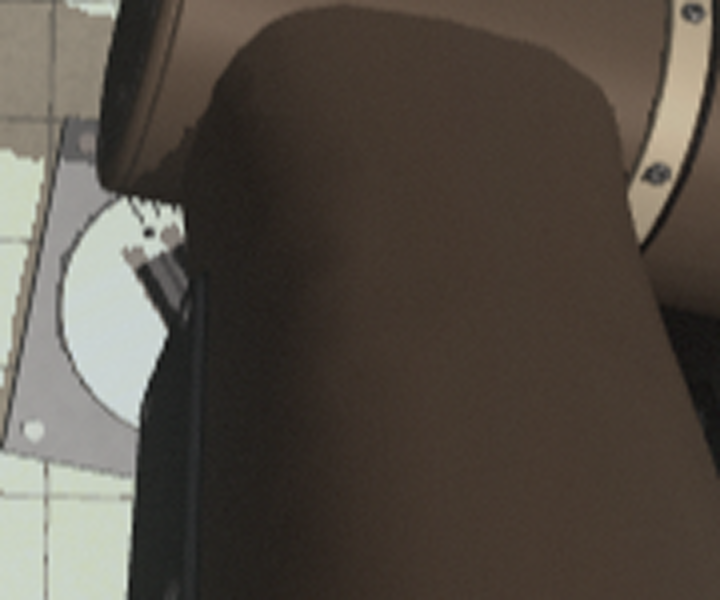

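View pics/s7.png

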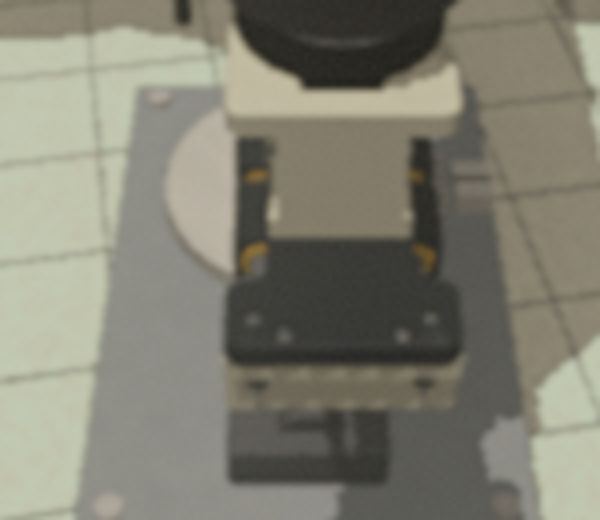

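Emit:
step_arm([
  [[0,0.001,0],[0,0,0],-1],
  [[0,0.001,0],[0,0,0],-1],
  [[0,0.001,0],[0,0,0],-1],
  [[0,0.001,0],[0,0,0],-1],
  [[0,0.001,0],[0,0,0],-1],
  [[0,0.001,0],[0,0,0],-1],
  [[0,0,0],[0,0,0],-1],
  [[0,0,0],[0,0,0],-1],
])

```text
t: 10.25
eef_pos: [0.5459, -0.3034, 0.0995]
ee_rot: [-3.14, -0.0, 1.398]
force: [-3.8, 0.8, 0.1]
width: 0.0005
```

Run:
```python
from h import *
st()
```

```text
{'t': 10.25, 'eef_pos': [0.5459, -0.3034, 0.0995], 'force': [-3.8081, 0.7917, 0.0818], 'moment': [0.2908, 1.3667, 0.035], 'width': 0.0005} rpy [-1.7993e+02 -1.0000e-02  8.0080e+01] q [-0.195  0.383 -0.263 -0.    -0.926 -1.549]
```

Emit:
step_arm([
  [[0,0.001,0],[0,0,0],-1],
  [[0,0,0],[0,0,0],-1],
  [[0,-0.02,0],[0,0,0],-1],
  [[0,-0.03,0],[0,0,0],-1],
  [[0,0,-0.03],[0,0,0],-1],
  [[0,0,-0.04],[0,0,0],-1],
  [[0,0,-0.04],[0,0,0],-1],
  [[0,0,-0.04],[0,0,0],-1],
])

```text
t: 11.05
eef_pos: [0.4991, -0.2953, 0.2522]
ee_rot: [3.139, 0.0, 1.398]
force: [0.4, -0.2, -0.6]
width: 0.0007
```

Run:
```python
from h import *
st()
p,d=viewer.grab_frame("side");np.savez("s8.npz",p=p,d=d);cv2.imwrite("pics/s8.png",cv2.resize(p[200:350,170:320,::-1],None,fx=4,fy=4,interpolation=cv2.INTER_CUBIC))
Q=cloud("side",d)
m=(Q[...,2]>.1)&(Q[...,2]<.135)&(abs(Q[...,0]-.565)<.05)&(abs(Q[...,1]+.30)<.03)
w=Q[m];print(len(w)); print(w.mean(0) if len(w) else 0, w.min(0) if len(w) else 0,w.max(0) if len(w) else 0)
m=(Q[...,2]>.068)&(Q[...,2]<.08)&(abs(Q[...,0]-.558)<.05)&(abs(Q[...,1]+.153)<.05)
w=Q[m];print(len(w),cv2.minAreaRect((w[:,:2]*1000).astype(np.float32)))
plan((.5746,.331,.25),192.3,16)
```

```text
{'t': 11.05, 'eef_pos': [0.4991, -0.2953, 0.2522], 'force': [0.4051, -0.1773, -0.6391], 'moment': [-0.0644, -0.1778, 0.0366], 'width': 0.0007} rpy [1.7983e+02 2.0000e-02 8.0100e+01] q [-0.197  0.186 -0.167  0.    -1.216 -1.547]
219
[ 0.56687472 -0.31241847  0.12188085] [ 0.55524435 -0.32070979  0.10026438] [ 0.58121795 -0.29830203  0.13146073]
346 ((557.5489501953125, -154.0174102783203), (70.38668060302734, 38.06398391723633), 30.992246627807617)
[[0.0395,-0.0022,0.0006],[0,0,-7.01],G],
[[0.0394,0.0026,0.0006],[0,0,-7.01],G],
[[0.0388,0.0074,0.0006],[0,0,-7.01],G],
[[0.0376,0.0121,0.0006],[0,0,-7.01],G],
[[0.0359,0.0166,0.0006],[0,0,-7.01],G],
[[0.0336,0.0208,0.0006],[0,0,-7.01],G],
[[0.0308,0.0248,0.0006],[0,0,-7.01],G],
[[0.0275,0.0283,0.0006],[0,0,-7.01],G],
[[0.0239,0.0315,0.0006],[0,0,-7.01],G],
[[0.0198,0.0342,0.0006],[0,0,-7.01],G],
[[0.0155,0.0363,0.0006],[0,0,-7.01],G],
[[0.011,0.038,0.0006],[0,0,-7.01],G],
[[0.0062,0.039,0.0007],[0,0,-7.01],G],
[[0.0015,0.0395,0.0006],[0,0,-7.01],G],
[[-0.0034,0.0394,0.0007],[0,0,-7.01],G],
[[-0.0082,0.0386,0.0006],[0,0,-7.01],G],
end [0.5746 0.331  0.25  ] 192.32
```

View pics/s8.png

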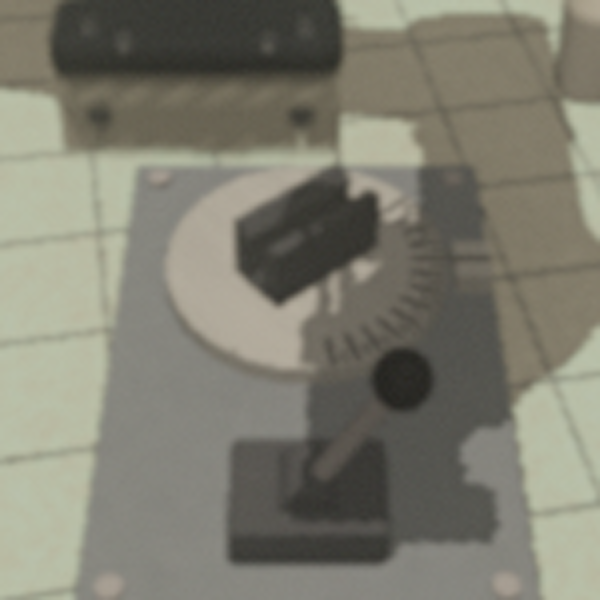

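The lever is fully across: the ball is at world x≈0.568, close to the 0.569 expected for full throw. The dial still reads about 40. Next, the rack.

Emit:
step_arm([
  [[0.0395,-0.0022,0],[0,0,-7],0],
  [[0.0394,0.0026,0],[0,0,-7],0],
  [[0.0388,0.0074,0],[0,0,-7],0],
  [[0.0376,0.0121,0],[0,0,-7],0],
  [[0.0359,0.0166,0],[0,0,-7],0],
  [[0.0336,0.0208,0],[0,0,-7],0],
  [[0.0308,0.0248,0],[0,0,-7],0],
  [[0.0275,0.0283,0],[0,0,-7],0],
])

```text
t: 11.9
eef_pos: [0.5362, 0.0209, 0.2504]
ee_rot: [3.139, 0.001, 2.381]
force: [1.3, -0.9, 0.3]
width: 0.044
```

Emit:
step_arm([
  [[0.0239,0.0315,0],[0,0,-7],0],
  [[0.0198,0.0342,0],[0,0,-7],0],
  [[0.0155,0.0363,0],[0,0,-7],0],
  [[0.011,0.038,0],[0,0,-7],0],
  [[0.0062,0.039,0],[0,0,-7],0],
  [[0.0015,0.0395,0],[0,0,-7],0],
  [[-0.0034,0.0394,0],[0,0,-7],0],
  [[-0.0082,0.0386,0],[0,0,-7],0],
])

```text
t: 12.7
eef_pos: [0.5734, 0.3352, 0.2502]
ee_rot: [3.14, 0.002, -2.925]
force: [0.9, 0.1, 0.1]
width: 0.044
```

Emit:
step_arm([
  [[0,0,0.02],[0,0,0],0],
  [[0,0,0.03],[0,0,0],0],
  [[0,0,0.03],[0,0,0],0],
  [[0,0,0.015],[0,0,0],0],
  [[0,0,0],[0,0,0],0],
  [[0,0,0],[0,0,0],0],
  [[0,0,0],[0,0,0],0],
  [[0,0,0],[0,0,0],0],
])

```text
t: 13.5
eef_pos: [0.5734, 0.3332, 0.1563]
ee_rot: [3.14, 0.002, -2.931]
force: [0.9, 0.0, 0.4]
width: 0.0441
```

Run:
```python
from h import *
st()
p,d=viewer.grab_frame("side");np.savez("s9.npz",p=p,d=d);cv2.imwrite("pics/s9.png",cv2.resize(p[80:200,160:280,::-1],None,fx=5,fy=5,interpolation=cv2.INTER_CUBIC))
plan((.5746,.331,.085),192.3,8)
```

```text
{'t': 13.5, 'eef_pos': [0.5734, 0.3332, 0.1563], 'force': [0.9492, 0.0145, 0.396], 'moment': [-0.0042, 0.1263, -0.0218], 'width': 0.0441} rpy [ 1.7992e+02  1.3000e-01 -1.6791e+02] q [ 0.82   0.386 -0.112  0.    -1.069 -0.609]
[[-0.0001,-0.0003,0.0089],[0,0,-0.03],G],
[[-0.0001,-0.0003,0.0089],[0,0,-0.03],G],
[[-0.0001,-0.0003,0.0089],[0,0,-0.03],G],
[[-0.0001,-0.0003,0.0089],[0,0,-0.03],G],
[[-0.0001,-0.0003,0.0089],[0,0,-0.03],G],
[[-0.0001,-0.0003,0.0089],[0,0,-0.03],G],
[[-0.0001,-0.0003,0.0088],[0,0,-0.03],G],
[[-0.0002,-0.0003,0.0089],[0,0,-0.03],G],
end [0.5746 0.331  0.085 ] -167.67
```

View pics/s9.png

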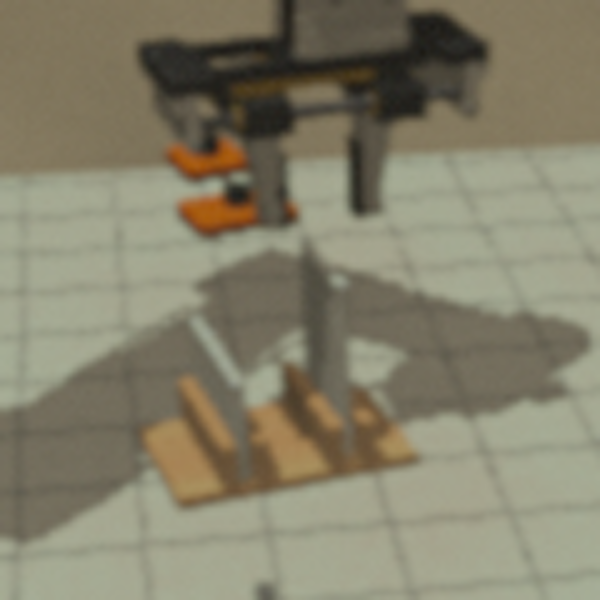

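Emit:
step_arm([
  [[-0.001,-0.001,0.018],[0,0,0],0],
  [[0,-0.001,0.018],[0,0,0],0],
  [[0,0,0.018],[0,0,0],0],
  [[0,0,0.017],[0,0,0],0],
  [[0,0,0],[0,0,0],0],
  [[0,0,0],[0,0,0],0],
  [[0,0,0],[0,0,0],-0.5],
  [[0,0,0],[0,0,0],-1],
], grip_force=25)

```text
t: 14.35
eef_pos: [0.5747, 0.3315, 0.0851]
ee_rot: [3.141, 0.002, -2.93]
force: [0.5, 0.4, -0.8]
width: 0.0332
```

Emit:
step_arm([
  [[0,0,0],[0,0,0],-1],
  [[0,0,0],[0,0,0],-1],
  [[0,0,0],[0,0,0],-1],
  [[0,0,0],[0,0,0],-1],
  [[0,0,0],[0,0,0],-1],
  [[0,0,0],[0,0,0],-1],
  [[0,0,0],[0,0,0],-1],
  [[0,0,0],[0,0,0],-1],
])

```text
t: 15.15
eef_pos: [0.5742, 0.331, 0.084]
ee_rot: [3.141, 0.0, -2.931]
force: [-0.4, 0.5, 2.9]
width: 0.0076
```

Run:
```python
from h import *
st()
p,d=viewer.grab_frame("side");np.savez("s10.npz",p=p,d=d);cv2.imwrite("pics/s10.png",cv2.resize(p[80:200,160:280,::-1],None,fx=5,fy=5,interpolation=cv2.INTER_CUBIC))
```

```text
{'t': 15.15, 'eef_pos': [0.5742, 0.331, 0.084], 'force': [-0.4037, 0.4736, 2.8593], 'moment': [0.0169, 0.1346, -0.0145], 'width': 0.0076} rpy [ 1.7999e+02  2.0000e-02 -1.6791e+02] q [ 0.817  0.453 -0.19   0.    -0.928 -0.606]
```

View pics/s10.png

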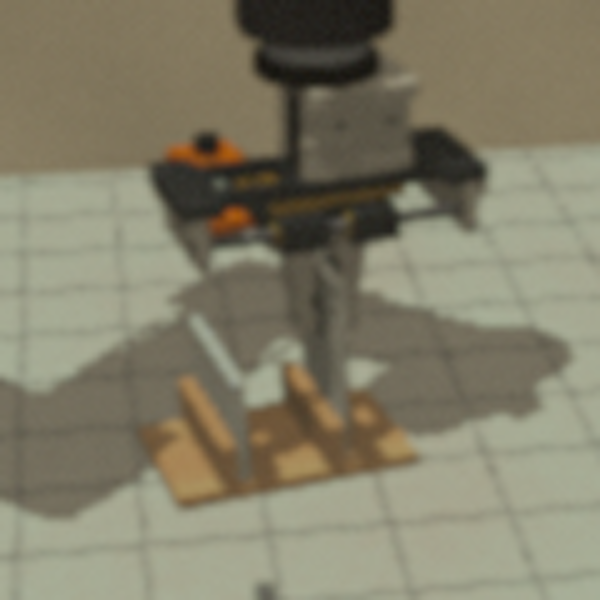

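Emit:
step_arm([
  [[0,0,-0.01],[0,0,0],-1],
  [[0,0,-0.02],[0,0,0],-1],
  [[0,0,-0.03],[0,0,0],-1],
  [[0,0,-0.03],[0,0,0],-1],
  [[0,0,-0.03],[0,0,0],-1],
  [[0,0,-0.03],[0,0,0],-1],
  [[0,0,-0.01],[0,0,0],-1],
  [[0,0,0],[0,0,0],-1],
])

```text
t: 16.0
eef_pos: [0.5743, 0.3313, 0.2452]
ee_rot: [3.14, 0.002, -2.931]
force: [0.1, 0.2, -2.5]
width: 0.0081
```

Run:
```python
from h import *
st()
p,d=viewer.grab_frame("side");np.savez("s11.npz",p=p,d=d);cv2.imwrite("pics/s11.png",cv2.resize(p[40:190,160:280,::-1],None,fx=4,fy=4,interpolation=cv2.INTER_CUBIC))
s=arm.get_state();q=s['eef_pos']
plan((.558,-.1534,.25),120,16)
```

```text
{'t': 16.0, 'eef_pos': [0.5743, 0.3313, 0.2452], 'force': [0.062, 0.2306, -2.524], 'moment': [0.0319, 0.1586, -0.0468], 'width': 0.0081} rpy [ 1.7991e+02  1.1000e-01 -1.6792e+02] q [ 0.817  0.327  0.009 -0.    -1.25  -0.606]
[[0.0073,-0.0294,-0.0004],[0,0,4.5],G],
[[0.005,-0.0299,-0.0004],[0,0,4.5],G],
[[0.0026,-0.0302,-0.0004],[0,0,4.5],G],
[[0.0002,-0.0303,-0.0004],[0,0,4.5],G],
[[-0.0022,-0.0302,-0.0004],[0,0,4.5],G],
[[-0.0045,-0.0299,-0.0004],[0,0,4.5],G],
[[-0.0068,-0.0295,-0.0004],[0,0,4.5],G],
[[-0.0091,-0.0289,-0.0004],[0,0,4.5],G],
[[-0.0114,-0.0281,-0.0004],[0,0,4.5],G],
[[-0.0136,-0.0271,-0.0004],[0,0,4.5],G],
[[-0.0156,-0.0259,-0.0004],[0,0,4.5],G],
[[-0.0176,-0.0246,-0.0004],[0,0,4.5],G],
[[-0.0195,-0.0232,-0.0005],[0,0,4.5],G],
[[-0.0213,-0.0216,-0.0004],[0,0,4.5],G],
[[-0.0229,-0.0198,-0.0005],[0,0,4.5],G],
[[-0.0243,-0.0179,-0.0004],[0,0,4.5],G],
end [ 0.558  -0.1534  0.25  ] -239.93
```

View pics/s11.png

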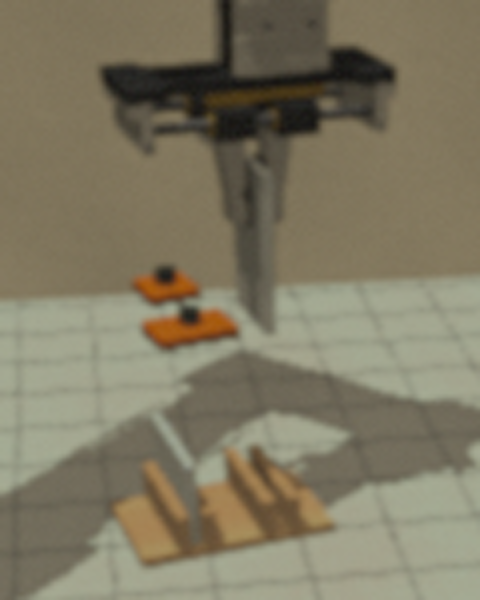

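Emit:
step_arm([
  [[0.0073,-0.0294,0],[0,0,4.5],-1],
  [[0.005,-0.0299,0],[0,0,4.5],-1],
  [[0.0026,-0.0302,0],[0,0,4.5],-1],
  [[0.0002,-0.0303,0],[0,0,4.5],-1],
  [[-0.0022,-0.0302,0],[0,0,4.5],-1],
  [[-0.0045,-0.0299,0],[0,0,4.5],-1],
  [[-0.0068,-0.0295,0],[0,0,4.5],-1],
  [[-0.0091,-0.0289,0],[0,0,4.5],-1],
])

```text
t: 16.85
eef_pos: [0.5649, 0.0873, 0.2414]
ee_rot: [-3.139, -0.003, 2.721]
force: [0.1, 1.0, -1.4]
width: 0.0081
```

Emit:
step_arm([
  [[-0.0114,-0.0281,0],[0,0,4.5],-1],
  [[-0.0136,-0.0271,0],[0,0,4.5],-1],
  [[-0.0156,-0.0259,0],[0,0,4.5],-1],
  [[-0.0176,-0.0246,0],[0,0,4.5],-1],
  [[-0.0195,-0.0232,0],[0,0,4.5],-1],
  [[-0.0213,-0.0216,0],[0,0,4.5],-1],
  [[-0.0229,-0.0198,0],[0,0,4.5],-1],
  [[-0.0243,-0.0179,0],[0,0,4.5],-1],
])

```text
t: 17.65
eef_pos: [0.5572, -0.1544, 0.2414]
ee_rot: [-3.139, -0.002, 2.092]
force: [0.9, 0.2, -0.9]
width: 0.008
```

Emit:
step_arm([
  [[0,0,0.01],[0,0,0],-1],
  [[0,0,0.02],[0,0,0],-1],
  [[0,0,0.02],[0,0,0],-1],
  [[0,0,0.01],[0,0,0],-1],
  [[0,0,0],[0,0,0],-1],
  [[0,0,0],[0,0,0],-1],
  [[0,0,0],[0,0,0],-1],
  [[0,0,0],[0,0,0],-1],
])

```text
t: 18.45
eef_pos: [0.5591, -0.1532, 0.1846]
ee_rot: [3.14, 0.001, 2.096]
force: [-0.0, -0.6, -0.9]
width: 0.0079
```

Run:
```python
from h import *
st()
p,d=viewer.grab_frame("side");np.savez("s12.npz",p=p,d=d);cv2.imwrite("pics/s12.png",cv2.resize(p[160:310,180:320,::-1],None,fx=4,fy=4,interpolation=cv2.INTER_CUBIC))
st()
plan((.5581,-.1536,.165),120.1,8)
```

```text
{'t': 18.45, 'eef_pos': [0.5591, -0.1532, 0.1846], 'force': [-0.0433, -0.579, -0.9097], 'moment': [0.0219, 0.0856, 0.0069], 'width': 0.0079} rpy [1.7993e+02 4.0000e-02 1.2010e+02] q [ 0.07   0.233 -0.264  0.    -1.071 -1.115]
{'t': 18.5, 'eef_pos': [0.559, -0.1533, 0.1845], 'force': [0.298, 0.1603, -1.1963], 'moment': [0.0215, 0.0269, -0.0076], 'width': 0.008} rpy [1.7993e+02 4.0000e-02 1.2010e+02] q [ 0.07   0.233 -0.265  0.    -1.071 -1.115]
[[0,-0.0001,0.0024],[0,0,-0],G],
[[0,-0.0001,0.0024],[0,0,-0],G],
[[0,-0.0001,0.0025],[0,0,-0],G],
[[0,-0.0001,0.0024],[0,0,-0],G],
[[0,-0.0001,0.0025],[0,0,-0],G],
[[0.0001,-0.0002,0.0024],[0,0,-0],G],
[[0,-0.0001,0.0025],[0,0,-0],G],
[[0.0001,-0.0002,0.0024],[0,0,-0],G],
end [ 0.5581 -0.1536  0.165 ] 120.1
```

View pics/s12.png

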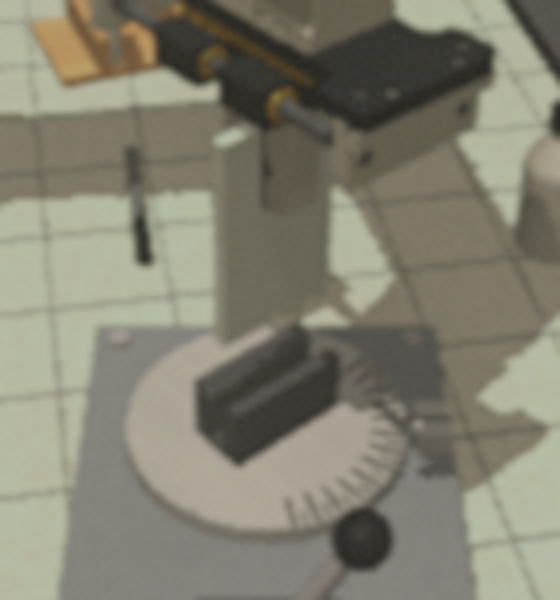

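Run:
```python
from h import *
z=np.load("s12.npz");Q=cloud("side",z['d']);p=z['p']
m=(Q[...,2]>.115)&(Q[...,2]<.16)&(abs(Q[...,0]-.558)<.06)&(abs(Q[...,1]+.153)<.06)
w=Q[m];print(len(w),w.mean(0))
c=w.mean(0);_,_,V=np.linalg.svd(w-c);print(V)
xy=w[:,:2]-[.558,-.1535];t=np.radians(30);L=xy@[np.cos(t),np.sin(t)];A=xy@[-np.sin(t),np.cos(t)]
print("along",np.percentile(L,[1,50,99]),"across",np.percentile(A,[1,10,50,90,99]))
k=np.polyfit(L,A,1);print(np.degrees(np.arctan(k[0])),k[1])
print("z min",Q[(abs(Q[...,0]-.558)<.04)&(abs(Q[...,1]+.153)<.04)&(Q[...,2]>.09)][:,2].min())
```

```text
508 [ 0.55838135 -0.15807254  0.13796339]
[[-8.76296940e-01 -4.81745379e-01  5.00636146e-03]
 [ 4.13117756e-03  2.87737012e-03  9.99987327e-01]
 [-4.81753679e-01  8.76306517e-01 -5.31254939e-04]]
along [-0.0331154  -0.00302862  0.0355725 ] across [-0.00602987 -0.00535243 -0.00438576 -0.00326837  0.00219386]
-1.1951970615073104 -0.004191425664385396
z min 0.10898165975093692
```

The blank is square and central over the slot: across −0.2 mm, along +1 mm, tilt ≈0. Lowering.

Emit:
step_arm([
  [[0,0,0.008],[0,0,0],-1],
  [[0,0,0.008],[0,0,0],-1],
  [[0,0,0.008],[0,0,0],-1],
  [[0,0,0.006],[0,0,0],-1],
  [[0,0,0.006],[0,0,0],-1],
  [[0,0,0.006],[0,0,0],-1],
  [[0,0,0.006],[0,0,0],-1],
  [[0,0,0],[0,0,0],-1],
])

```text
t: 19.3
eef_pos: [0.558, -0.1533, 0.1347]
ee_rot: [-3.14, -0.001, 2.096]
force: [-0.4, -0.2, -2.3]
width: 0.0076
```

Run:
```python
from h import *
st()
p,d=viewer.grab_frame("side");np.savez("s13.npz",p=p,d=d);cv2.imwrite("pics/s13.png",cv2.resize(p[160:310,180:320,::-1],None,fx=4,fy=4,interpolation=cv2.INTER_CUBIC))
```

```text
{'t': 19.3, 'eef_pos': [0.558, -0.1533, 0.1347], 'force': [-0.381, -0.1573, -2.2688], 'moment': [0.0126, 0.0143, 0.0118], 'width': 0.0076} rpy [-1.7992e+02 -5.0000e-02  1.2008e+02] q [ 0.07   0.279 -0.327 -0.    -0.966 -1.115]
```

View pics/s13.png

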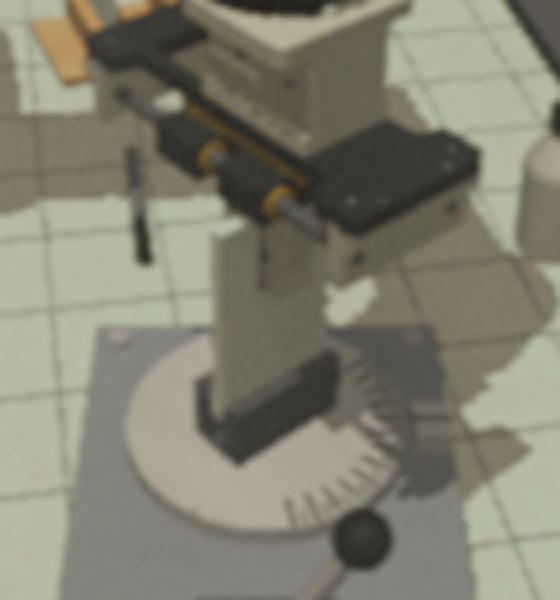

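Emit:
step_arm([
  [[0,0,0.003],[0,0,0],-1],
  [[0,0,0.003],[0,0,0],-1],
  [[0,0,0.003],[0,0,0],-1],
  [[0,0,0.002],[0,0,0],-1],
  [[0,0,0.002],[0,0,0],-1],
  [[0,0,0.001],[0,0,0],-1],
  [[0,0,0.001],[0,0,0],-1],
  [[0,0,0],[0,0,0],-1],
])

```text
t: 20.15
eef_pos: [0.5586, -0.1533, 0.1206]
ee_rot: [-3.141, -0.0, 2.096]
force: [0.1, 0.3, -1.9]
width: 0.0077
```

Run:
```python
from h import *
st()
```

```text
{'t': 20.15, 'eef_pos': [0.5586, -0.1533, 0.1206], 'force': [0.1235, 0.2504, -1.8983], 'moment': [0.0652, 0.0084, -0.0118], 'width': 0.0077} rpy [-179.99   -0.    120.09] q [ 0.07   0.294 -0.344 -0.    -0.933 -1.115]
```

Emit:
step_arm([
  [[0,0,0.001],[0,0,0],-1],
  [[0,0,0],[0,0,0],-1],
  [[0,0,0.001],[0,0,0],-1],
  [[0,0,0],[0,0,0],-1],
  [[0,0,0.0005],[0,0,0],-1],
  [[0,0,0],[0,0,0],-1],
  [[0,0,0],[0,0,0],-1],
  [[0,0,0],[0,0,0],-1],
])

```text
t: 20.95
eef_pos: [0.5586, -0.1533, 0.1183]
ee_rot: [-3.142, -0.0, 2.096]
force: [-0.8, -1.2, -1.9]
width: 0.008
```

Run:
```python
from h import *
st()
```

```text
{'t': 20.95, 'eef_pos': [0.5586, -0.1533, 0.1183], 'force': [-0.7812, -1.2069, -1.9091], 'moment': [0.0483, -0.0109, -0.0038], 'width': 0.008} rpy [-180.     -0.    120.09] q [ 0.07   0.296 -0.347  0.    -0.928 -1.115]
```

Emit:
step_arm([
  [[0,0,0.0005],[0,0,0],-1],
  [[0,0,0],[0,0,0],-1],
  [[0,0,0.0005],[0,0,0],-1],
  [[0,0,0],[0,0,0],-1],
  [[0,0,0],[0,0,0],-1],
  [[0,0,0],[0,0,0],-1],
  [[0,0,0],[0,0,0],-1],
  [[0,0,0],[0,0,0],-1],
])

```text
t: 21.75
eef_pos: [0.5588, -0.1534, 0.1179]
ee_rot: [3.141, 0.0, 2.096]
force: [-1.4, 0.1, 5.3]
width: 0.0079
```

Run:
```python
from h import *
st()
```

```text
{'t': 21.75, 'eef_pos': [0.5588, -0.1534, 0.1179], 'force': [-1.3953, 0.0819, 5.3097], 'moment': [0.3985, 0.8966, 0.0246], 'width': 0.0079} rpy [1.7998e+02 3.0000e-02 1.2010e+02] q [ 0.07   0.296 -0.347  0.    -0.926 -1.115]
```

The vertical force went from −1.9 to +5.3 N, so the blank stands on the floor. Releasing gently.

Emit:
step_arm([
  [[0,0,0],[0,0,0],-0.8],
  [[0,0,0],[0,0,0],-0.75],
  [[0,0,0],[0,0,0],-0.6],
  [[0,0,0],[0,0,0],-0.4],
  [[0,0,0],[0,0,0],-0.2],
  [[0,0,0],[0,0,0],0],
  [[0,0,0],[0,0,0],0],
  [[0,0,0],[0,0,0],0],
])

```text
t: 22.55
eef_pos: [0.5586, -0.1533, 0.1173]
ee_rot: [3.142, 0.0, 2.096]
force: [0.2, -0.2, 0.1]
width: 0.0433
```

Emit:
step_arm([
  [[0,0,-0.005],[0,0,0],0],
  [[0,0,-0.015],[0,0,0],0],
  [[0,0,-0.03],[0,0,0],0],
  [[0,0,-0.04],[0,0,0],0],
  [[0,0,-0.04],[0,0,0],0],
  [[0,0,-0.03],[0,0,0],0],
  [[0,0,0],[0,0,0],0],
  [[0,0,0],[0,0,0],0],
])

```text
t: 23.35
eef_pos: [0.5587, -0.1532, 0.2782]
ee_rot: [3.14, 0.001, 2.096]
force: [-0.0, 0.3, -0.5]
width: 0.0435
```

Run:
```python
from h import *
st()
p,d=viewer.grab_frame("side");np.savez("s14.npz",p=p,d=d);cv2.imwrite("pics/s14.png",cv2.resize(p[160:340,180:330,::-1],None,fx=3.3,fy=3.3,interpolation=cv2.INTER_CUBIC))
Q=cloud("side",d)
m=(Q[...,2]>.085)&(Q[...,2]<.18)&(abs(Q[...,0]-.558)<.05)&(abs(Q[...,1]+.153)<.05)
w=Q[m];xy=w[:,:2]-[.558,-.1535];t=np.radians(30);L=xy@[np.cos(t),np.sin(t)];A=xy@[-np.sin(t),np.cos(t)]
print(len(w),"top z",np.percentile(w[:,2],[95,99,100]),"along",np.percentile(L,[1,99]),"across",np.percentile(A,[10,50,90]))
f=A<-.002; c=w[f].mean(0);V=np.linalg.svd(w[f]-c)[2];print(V[2],np.degrees(np.arctan2(-V[2][0],V[2][1])))
m=(Q[...,2]>.1)&(Q[...,2]<.135)&(abs(Q[...,0]-.565)<.05)&(abs(Q[...,1]+.31)<.03);w=Q[m];print("ball",w.min(0),w.max(0))
```

```text
{'t': 23.35, 'eef_pos': [0.5587, -0.1532, 0.2782], 'force': [-0.0259, 0.296, -0.5067], 'moment': [0.0351, 0.0344, -0.0395], 'width': 0.0435} rpy [1.7989e+02 3.0000e-02 1.2008e+02] q [ 0.07   0.171 -0.125 -0.    -1.273 -1.115]
932 top z [0.16184315 0.16257907 0.16323964] along [-0.03379177  0.03570831] across [-0.0052037  -0.00421291 -0.00129568]
[-0.50114737  0.86535853 -0.00243619] 30.0760367072607
ball [ 0.55463578 -0.32121239  0.10002045] [ 0.58128362 -0.29902621  0.13092125]
```

View pics/s14.png

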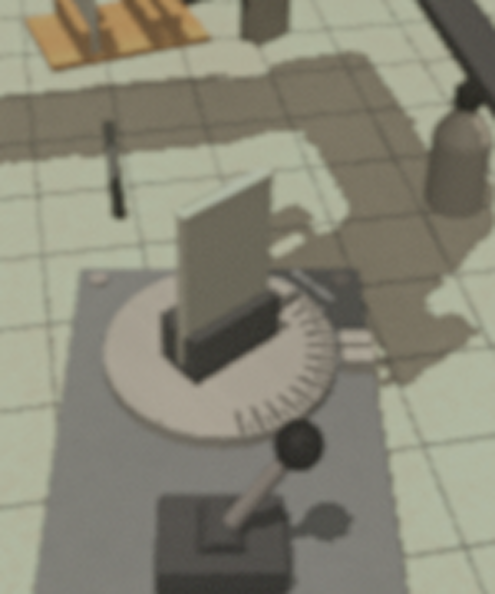

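Run:
```python
from h import *
p=np.load("s14.npz")['p']
rs=np.linspace(.055,.105,100);an=np.radians(np.arange(50,-100,-.25))
c=np.array([.558,-.1534])
U=np.array([[px("side",[c[0]+r*np.cos(a),c[1]+r*np.sin(a),.037])[0] for a in an] for r in rs]).astype(np.float32)
im=cv2.remap(p,U[...,0],U[...,1],cv2.INTER_CUBIC)
cv2.imwrite("pics/unw2.png",cv2.convertScaleAbs(cv2.resize(im,(800,400)),alpha=1.5)[:,:,::-1])
```

```text
(no output)
```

View pics/unw2.png

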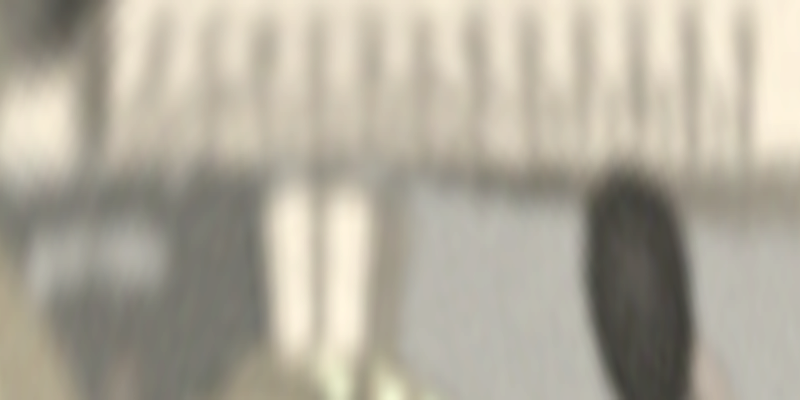

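The 40° mark (x≈318) still faces the index line (x≈320). Handing in.

```bash
python3 -c "
from h import *
print(ticket.job_done())"
```

```text
the job is handed in; nothing more can be done
None
```

The vice is set at 40° and clamped, and the tall blank stands in its slot; I handed the job in at about 23 s of the 67 s allowed.

- **Dial:** I turned it by the jaw block from about 76° to 40°. In the last unwrapped picture the 40° mark still faces the index line. The angle of the blank's face gives 40.1°.
- **Clamp lever:** I pushed it across until the force rose to about 4 N at its stop. In the last side picture the ball is at x ≈ 0.568 m, against 0.569 m expected for full throw.
- **Blank:** I lowered it until the vertical force changed from −1.9 N to +5.3 N, showing it was on the floor, and only then let go.
    - Its top edge measures 0.162 m, as it should for the slot floor.
    - It is about 1 mm off centre along the slot and about 0.2 mm across. It is upright, and the gripper is clear above it.
- **Bystanders:** in the last side picture the low blank, marker and bottle look unmoved; I did not measure their positions again.

No check failed. The camera's estimates of the jaw angle, taken after the dial was set, spread by about 1°, so I relied on the scale reading for the 40°.

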